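# Clamp the short tube offcut for drilling

## Task

Lay the short piece of square steel tube lengthwise on the two rails of the bench clamp, between its open jaws, and let go of it. Then squeeze the clamp's trigger against its upright grip again and again until the sliding jaw holds the tube firmly against the fixed jaw, and leave the trigger released. Move the sliding jaw with the trigger only; do not push it by hand.

Things in the scene. Friction and masses are not known exactly. Their poses are not given: they have to be found in the camera images.
- tube: Short offcut of bare square steel tube, 90 mm long, 40 x 40 mm, 3 mm wall, open ends, 0.2 to 0.45 kg, lying flat on the bench, apart from the longer (150 mm) square tube and the L-shaped angle iron beside it. Origin at its very centre, 20 mm above what it lies on; its x axis runs along its length.
- clamp: One-hand bar clamp bolted grip-up to the bench. Origin on the bench top below the bar; x along the bar from grip to sliding jaw, z up. In this frame, mm: fixed jaw (44 wide, top z = 96) with its rubber face at x = 30; upright black grip x = -103 to -83, 30 wide in y, top z = 135, fixed; trigger in front of it, on the jaws' side; base plate 310 x 70, 10 thick.
- rest (a point): Middle of the clamp's two aluminium rails, between their tops: 90 mm along the clamp's x and 46 mm above the bench, axes as the clamp's. The rails run 75 mm either way along x and are together 34 mm wide, so fingers pass down beside them. The tube lies on them, length along x, its centre 20 mm above this point.
- jaw: Black sliding jaw, 44 mm wide, 48 mm high above the rails, with its bar. Origin on its rubber face at rail height, axes as the clamp's. Starts 130 mm from the fixed face. A full squeeze brings it about 10 mm nearer and it stays, pushing the tube along to the fixed jaw. Then the ratchet slips: one or two more full squeezes give the full grip of about 10 N and do no harm.
- squeeze (a point): Where to squeeze: 112 mm above the bench, axes as the clamp's, midway between the outer faces of grip and trigger when squeezed. Straddle both from above, fingers closing along x. Outer face of the grip is 18 mm from here on the -x side; of the 22 mm wide grey trigger, on the +x side, 42 mm when released and 18 mm when fully squeezed. The trigger's top is 11 mm higher, the grip's 23 mm.
- trigger (a joint): Angle of the trigger, rad: 0 released (leaning towards the jaws), 0.35 fully squeezed (upright, 6 mm from the grip). It is pivoted 50 mm above the bench; a spring brings it back. A full squeeze takes about 20 N. Before the next one let it go back to 0.
Not all that is in view belongs to the job. What is shaped like the tube but black or green is not meant.

How it is judged:
On the way, in this order (a step that is already met when the one before it is completed fails the run):
1. the short tube lies let go on the rails, lengthwise between the jaws (z of tube in the frame of clamp between 0.06 and 0.072 m and x of tube in the frame of clamp above 0.07 m and x of tube in the frame of jaw below -0.04 m and y of tube in the frame of clamp between -0.015 and 0.015 m and angle between the x axis of tube and the x axis of clamp, either way round below 0.2 rad and contact force between the fingers and tube below 0.2 N), for 0.2 s.
2. the trigger is squeezed (value of joint trigger above 0.12 rad).
At the end, for the whole second after the job is handed in: The short tube lies on the rails (within 6 mm in height, 15 mm sideways and 11 degrees), its end within 5 mm of the fixed jaw's face, at rest, pressed by the sliding jaw with more than 5 N, and the trigger is back (under 0.06 rad) (contact force between jaw and tube above 5 N and x of tube in the frame of clamp between 0.07 and 0.08 m and z of tube in the frame of clamp between 0.06 and 0.072 m and y of tube in the frame of clamp between -0.015 and 0.015 m and angle between the x axis of tube and the x axis of clamp, either way round below 0.2 rad and value of joint trigger below 0.06 rad and linear speed of tube below 0.02 m/s); the robot touches nothing.
It fails at once if the robot pushes the sliding jaw by hand (more than 4 N) (contact force between any of the fingers, the arm and jaw above 4 N).
It also fails if it takes over 67 s, if anything falls off the work surface, if the arm or the gripper's body presses on something with over 40 N, if the wrist force passes 120 N, or if a joint passes its speed limit or range.

## Robot

A 6-joint arm with a two-finger parallel gripper is mounted at the origin on the work surface. World frame = base frame: x ahead of the robot, y to its left, z up, the work surface at z = 0. Lengths are in m, angles in rad, forces in N, time in s.
With the tool pointing down it reaches from about 0.375 to 0.9 m from the base axis. Payload 3.1 kg.
Tool frame: the origin (TCP) lies at the very end of the fingers, on their centre line; the grasp point (between the pads) lies 19 mm behind it (robot.hold_point_z is the z of the grasp point in the tool frame, in m); z points along the fingers, y is the direction in which the jaws open and shut (so a half turn about z gives the same grasp; the last joint's range is limited). The gripper opens to 87 mm and grips with 3 to 60 N. Pads are 19 mm wide; open, the fingers measure 117 mm over their backs; the gripper's body (75 mm by 190 mm) begins 51 mm behind the grasp point.
Start: joints at [-1.474, 0.527, 1.433, -0, 1.181, -0.178], TCP at [0.17, -0.601, 0.188] pointing down, gripper open.
Joint ranges: [-3.08, 3.08], [-0.75, 2.2], [0.22, 2.44], [-1.43, 4.57], [0, 2.65], [-2.85, 2.85]. Speed limits (rad/s): [2.79, 2.79, 3.14, 3.14, 3.14, 3.14].

## Interface

Orientations are given as a unit quaternion [x, y, z, w].
In Python, from rig import robot, viewer, spotter gives the robot as it stands.
- The arm moves only by the shell command python3 -m crank 'ROWS' [FORCE]. ROWS is text: rows parted by semicolons, each of 7 numbers parted by spaces: the turn, a rotation vector about the tool's x, y, z in units of 5 degrees (1.0 is 5 degrees), then the shift along the tool's x, y, z in units of 40 mm (1.0 is 40 mm), then the gripper's target within -1 to 1 (shut at 1, half-way at 0, fully open at -1). A call has 1 to 5 rows; each row shifts and turns the pose as measured when the row begins, along the tool's axes as they then stand; what a row does not reach is not made up. A row lasts 1/8 s, in which the tool goes at most 62.5 mm and 10.7 degrees, less where a joint would pass 70% of its speed; a pose out of reach is approached as far as the arm can. A call is refused whole if a number of a shift passes 1 or a number of a turn 1, either way. A call with a gripper value outside its range is refused whole. The fingers move at their own pace and stop on an object; FORCE is the grip in N (left out, the last holds). Time passes only in rows, so rows that do not move let the fingers close. It gives the time, the measured TCP pose, the force and the opening at its end, in the units of the state.
- robot.get_obs(): the state, without advancing time (a new reading comes with each control period).
- viewer.camera(name): name is "scene" or "top" or "wrist"; returns a dict with "img" (384x512x3 uint8, red, green, blue), "camera_matrix" (3x3 intrinsics, pixels), "xyz" and "attitude" of the camera in the world. Camera axes: x right, y down, z forward; pixel columns grow to the right and rows downward; lengths in m; the calibration is good to about 2 mm. A picture is of the moment at which its call begins. There is no depth.
- robot.hand_in(): hands the job in, once; it reports no verdict.
Trained networks look in a picture, given as the dict that the camera call returned (one of the last four; its "shot" number tells which), for a name from the list of things; names that differ only in an ending like _2 or _b are one class to them, and where a whole thing is asked for, a point or a joint stands for the part that bears it (a point fixed in the world has none). Each returns a list of dicts, best first, with "score" (0 to 1); they miss things now and then, are a little off and sometimes report something else, mostly with a low value. They report only what shows in the picture. A call takes as long as a camera call. They do not tell look-alikes from the thing itself.
- spotter.boxes_of(name, picture): "at" ([x, y, z] in m, in the coordinates of the camera as it stood for that picture, good to about 4 mm: the middle of the surface that is visible of it).
The state is a dict: "time": time; "q": joint angles; "joint_velocities": joint speeds; "joint_torque": joint torques, N m; "position": TCP position; "tool_rot": TCP orientation; "ft_force": force on the tool from outside, world axes, zero at the start; "moment": the same for the moment, N m; "grip_width": finger opening in m.
Only numpy, scipy, OpenCV 4.12 (cv2) and the standard library are available. Lean on these libraries where they do the work, as an engineer would, in place of code of your own. Each camera call takes 0.05 s, during which the arm holds its last target.

## Working session

There is one attempt and no reset: what is moved stays moved. The work goes in short steps, Python scripts to look and compute and a shell command to move; the robot and the scene stay as the last step left them, time stands still between calls to the robot, and variables do not carry over. Pictures are saved under pics/ and viewed, and the job is handed in when it is done.

```bash
ls; mkdir -p pics
cat > h.py <<'E'
import numpy as np,cv2
from scipy.spatial.transform import Rotation as R
from rig import robot,viewer,spotter
def shot(n,f=None):
    p=viewer.camera(n)
    if f: cv2.imwrite('pics/'+f,p['img'][:,:,::-1])
    return p
def cr(p): 
    a=np.array(p['attitude'],float); return R.from_quat(a).as_matrix() if a.size==4 else a
def w(p,at): return cr(p)@np.array(at)+np.array(p['xyz'])
def px(p,X):
    c=cr(p).T@(np.array(X)-np.array(p['xyz'])); u=p['camera_matrix']@c; return u[:2]/u[2]
def ray(p,uv,z):
    d=cr(p)@np.linalg.inv(p['camera_matrix'])@np.array([uv[0],uv[1],1.]); o=np.array(p['xyz']); return o+d*(z-o[2])/d[2]
E
python3 - <<'E'
from h import *
for n in ['scene','top','wrist']:
    p=shot(n,n+'0.png'); print(n,p['xyz'],p['attitude'])
    for k in ['tube','clamp','jaw','trigger']:
        try:
            for b in spotter.boxes_of(k,p): print(k,b['score'],np.round(w(p,b['at']),3),np.round(px(p,w(p,b['at']))), [x for x in b if x not in('score','at')])
        except Exception as e: print(k,e)
o=robot.get_obs();print({k:np.round(v,3) for k,v in o.items()})
E
```

```text
pics
scene [ 0.93862501 -0.31223935  0.79998726] [ 0.806049    0.49456232 -0.1646391  -0.28033387]
tube 0.66 [ 0.349 -0.145  0.039] [207. 188.] []
tube 0.65 [ 0.405 -0.266  0.041] [170. 221.] []
tube 0.59 [ 0.537 -0.284  0.041] [182. 268.] []
clamp 0.75 [0.538 0.121 0.043] [331. 202.] []
jaw 0.82 [0.548 0.277 0.075] [385. 176.] []
trigger 0.47 [0.508 0.055 0.092] [305. 191.] []
top [ 0.32351162 -0.04971918  1.41378861] [-0.69682666  0.71483507 -0.03562181  0.04663173]
tube 0.81 [ 0.398 -0.265  0.043] [333. 219.] []
tube 0.72 [ 0.522 -0.285  0.045] [339. 176.] []
tube 0.68 [ 0.336 -0.143  0.036] [292. 241.] []
clamp 0.78 [0.52  0.143 0.041] [192. 181.] []
jaw 0.6 [0.536 0.276 0.068] [145. 175.] []
wrist [ 0.23524376 -0.58356106  0.38553445] [ 0.79137339 -0.59867199 -0.07492012  0.09852403]
{'time': np.float64(0.75), 'q': array([-1.473,  0.527,  1.433, -0.   ,  1.181, -0.179]), 'joint_velocities': array([ 0.001,  0.   , -0.001, -0.   , -0.001, -0.001]), 'joint_torque': array([  0.   , -43.991, -17.697,   0.064,   0.05 ,  -0.   ]), 'position': array([ 0.17 , -0.601,  0.188]), 'tool_rot': array([ 0.991,  0.137, -0.   ,  0.   ]), 'ft_force': array([-1.19 ,  0.274,  0.843]), 'moment': array([-0.033,  0.068,  0.015]), 'grip_width': np.float64(0.087)}
```

View pics/scene0.png

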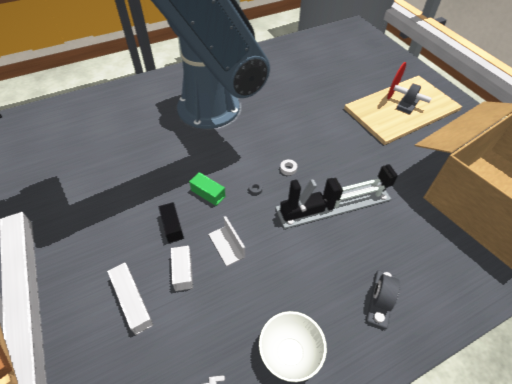

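Run:
```python
import cv2
a=cv2.imread('pics/top0.png')
cv2.imwrite('pics/top0c.png',cv2.resize(a[120:300,110:360],None,fx=3.2,fy=3.2,interpolation=cv2.INTER_CUBIC)[:600,:800])
```

```text
(no output)
```

View pics/top0c.png

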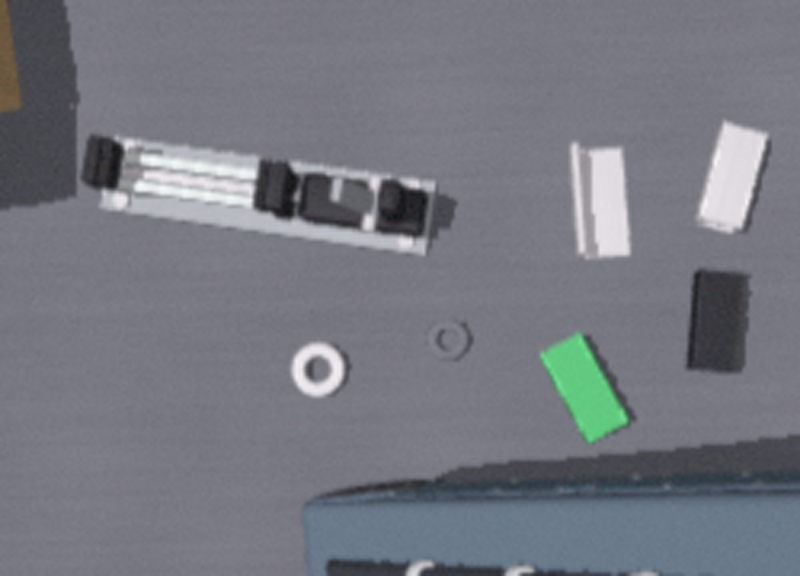

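Candidates, as pixels in the scene picture: short steel tube (181,268), long 150 mm tube (130,298), angle iron (227,242), black block (171,222) and green block (207,188). By the description I choose (181,268), which is at about (338,175) in the top picture. The clamp is at scene (335,200), with its grip at (293,195) and sliding jaw at (387,176).

Run:
```python
from h import *
p=shot('top')
s=shot('scene')
c=s['img'][200:350,90:260]; cv2.imwrite('pics/crop_t.png',cv2.resize(c,None,fx=4,fy=4,interpolation=cv2.INTER_CUBIC)[:,:,::-1])
c=s['img'][150:240,260:410]; cv2.imwrite('pics/crop_c.png',cv2.resize(c,None,fx=5,fy=5,interpolation=cv2.INTER_CUBIC)[:,:,::-1])
g=p['img'][150:200,322:356]
hsv=cv2.cvtColor(p['img'],cv2.COLOR_RGB2GRAY)
m=np.zeros_like(hsv);m[152:200,322:356]=(hsv[152:200,322:356]>165)
r=cv2.minAreaRect(cv2.findNonZero(m)); print(r)
B=np.array([ray(p,c,0.04) for c in cv2.boxPoints(r)]); print(B.round(3)); print(np.linalg.norm(B-np.roll(B,1,0),axis=1),B.mean(0))
f=lambda a,z: ray(p,(a[0]/3.2+110,a[1]/3.2+120),z)
Q=np.array([f(a,.01) for a in [(428,254),(437,181),(115,137),(100,207)]]);print(Q.round(3),Q.mean(0),np.linalg.norm(Q-np.roll(Q,1,0),axis=1))
for b in spotter.boxes_of('jaw',p)+spotter.boxes_of('trigger',p): print(b['score'],w(p,b['at']))
```

```text
((338.0975341796875, 175.25936889648438), (14.493523597717285, 33.04523468017578), 14.931418418884277)
[[ 0.484 -0.25   0.04 ]
 [ 0.578 -0.279  0.04 ]
 [ 0.565 -0.319  0.04 ]
 [ 0.472 -0.29   0.04 ]]
[0.04191234 0.0980513  0.04222932 0.0979143 ] [ 0.52466022 -0.284573    0.04      ]
[[ 0.464 -0.006  0.01 ]
 [ 0.532 -0.016  0.01 ]
 [ 0.582  0.286  0.01 ]
 [ 0.516  0.3    0.01 ]] [0.52373341 0.14103329 0.01      ] [0.31102027 0.06913788 0.30666202 0.06765666]
0.74 [0.53551207 0.27723783 0.06807652]
0.31 [0.51932746 0.13913804 0.04076412]
0.53 [0.50634867 0.05387218 0.09633833]
```

View pics/crop_t.png

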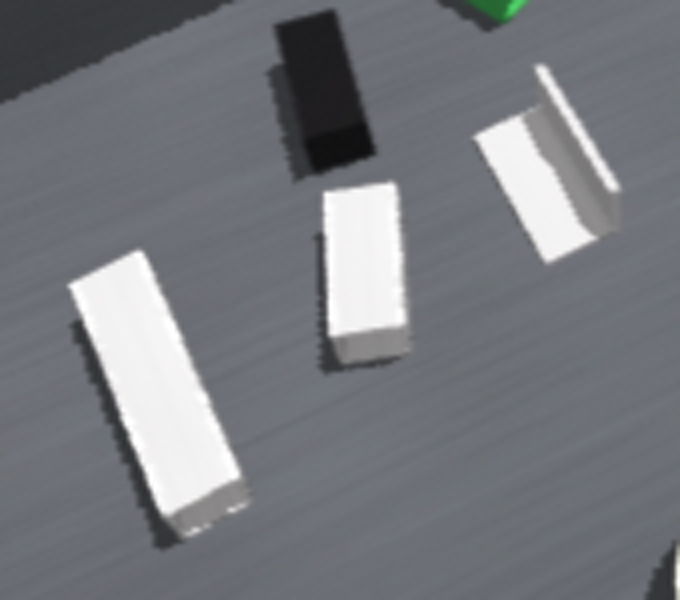

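View pics/crop_c.png

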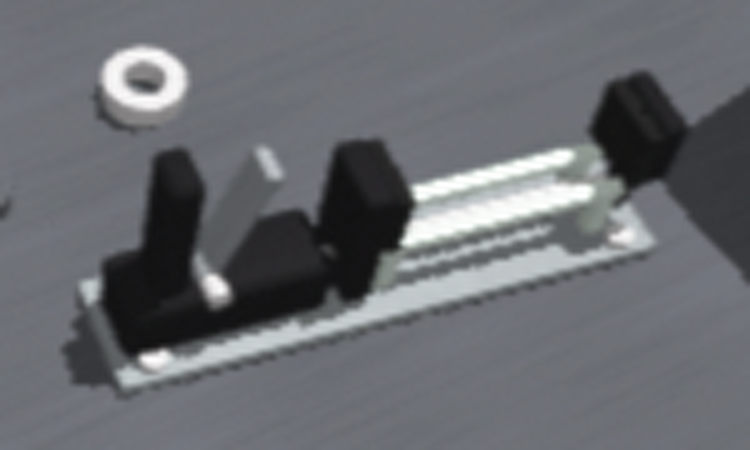

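Confirmed. The crop shows the bare short tube at crop (368,270), apart from the 150 mm tube, the angle iron and the black block. Next is a helper that works out tool-axis rows, then the approach.

```bash
cat > plan.py <<'E'
from h import *
import sys
def plan(xyz,h,n,g=None):
    o=robot.get_obs();P=np.array(o['position']);M=R.from_quat(o['tool_rot']).as_matrix()
    T=np.c_[[np.cos(np.radians(h)),np.sin(np.radians(h)),0],[np.sin(np.radians(h)),-np.cos(np.radians(h)),0],[0,0,-1]]
    rv=R.from_matrix(M.T@T).as_rotvec(); D=(np.array(xyz)-P)/n
    print('turn total',(np.degrees(rv)/5).round(2),'n',n)
    for i in range(n):
        Mi=M@R.from_rotvec(rv*i/n).as_matrix(); s=Mi.T@D/.04
        print(*(np.degrees(rv)/5/n).round(2)+0.,*s.round(2)+0.)
if __name__=='__main__':
    a=list(map(float,sys.argv[1:6])); plan(a[:3],a[3],int(a[4]))
E
python3 plan.py 0.529 -0.286 0.188 -17 11
```

```text
turn total [0.   0.   6.56] n 11
0.0 0.0 0.6 0.98 -0.47 0.0
0.0 0.0 0.6 0.95 -0.52 0.0
0.0 0.0 0.6 0.93 -0.57 0.0
0.0 0.0 0.6 0.9 -0.61 0.0
0.0 0.0 0.6 0.86 -0.66 0.0
0.0 0.0 0.6 0.83 -0.7 0.0
0.0 0.0 0.6 0.79 -0.75 0.0
0.0 0.0 0.6 0.75 -0.79 0.0
0.0 0.0 0.6 0.71 -0.82 0.0
0.0 0.0 0.6 0.66 -0.86 0.0
0.0 0.0 0.6 0.62 -0.89 0.0
```

```bash
python3 -m crank '0 0 .6 .98 -.47 0 -1; 0 0 .6 .95 -.52 0 -1; 0 0 .6 .93 -.57 0 -1; 0 0 .6 .9 -.61 0 -1; 0 0 .6 .86 -.66 0 -1'; python3 -m crank '0 0 .6 .83 -.7 0 -1; 0 0 .6 .79 -.75 0 -1; 0 0 .6 .75 -.79 0 -1; 0 0 .6 .71 -.82 0 -1;0 0 0 0 0 0 -1'
python3 plan.py 0.529 -0.286 0.15 -17 4
python3 - <<'E'
from h import *
p=shot('wrist','w1.png')
for b in spotter.boxes_of('tube',p): print(b['score'],w(p,b['at']),px(p,w(p,b['at'])))
E
```

```text
time: 1.58
position: [0.3362, -0.4588, 0.1877]
tool_rot: [1.0, -0.001, 0.0, 0.002]
ft_force: [0.5, -1.1, -0.3]
grip_width: 0.0872
time: 2.2
position: [0.4757, -0.3411, 0.1881]
tool_rot: [0.994, -0.107, 0.002, 0.002]
ft_force: [-0.2, 0.4, -0.1]
grip_width: 0.0868
turn total [ 0.05 -0.04  0.94] n 4
0.01 -0.01 0.24 0.25 -0.41 0.24
0.01 -0.01 0.24 0.24 -0.41 0.24
0.01 -0.01 0.24 0.23 -0.42 0.24
0.01 -0.01 0.24 0.23 -0.42 0.24
0.91 [ 0.42314041 -0.27223297  0.04089338] [205.82217251 233.55419065]
0.64 [ 0.33137019 -0.16941151  0.01593196] [149.34049816 307.70985046]
0.57 [ 0.53040249 -0.29125257  0.03802261] [198.34675586 136.37602811]
```

View pics/w1.png

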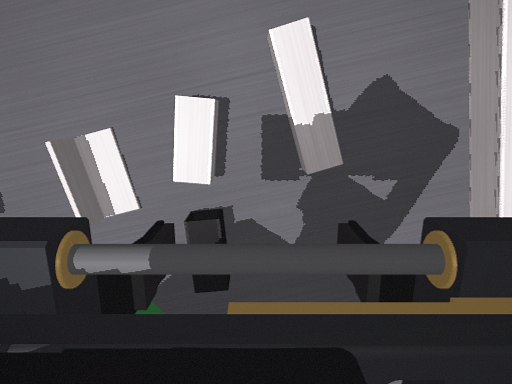

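The wrist picture shows the short tube at (195,140), the long tube at (305,95) and the angle iron at (95,175). I'll measure the short tube's top face.

Run:
```python
from h import *
p=shot('wrist')
g=cv2.cvtColor(p['img'],cv2.COLOR_RGB2GRAY);print(g[130:145:5,165:235:2])
m=np.zeros_like(g);m[85:195,160:235]=(g[85:195,160:235]>200)*255
c=max(cv2.findContours(m,0,2)[0],key=cv2.contourArea)
r=cv2.minAreaRect(c);print(r)
B=np.array([ray(p,q,.04) for q in cv2.boxPoints(r)]);e=B-np.roll(B,1,0);print(B.round(4),np.linalg.norm(e,axis=1),B.mean(0),np.degrees(np.arctan2(e[:,1],e[:,0])))
cv2.imwrite('pics/w1c.png',cv2.resize(p['img'][80:200,150:250],None,fx=5,fy=5)[:,:,::-1])
```

```text
[[110 107 105 156 255 244 250 248 248 248 246 243 244 247 245 246 243 246
  242 243 244 250 255  94 106  67  61  60  60  62  60 108 110 110 110]
 [105 106 104 156 255 248 249 248 249 249 245 243 245 246 244 247 243 246
  242 244 244 255 252  96 105  66  63  65  62  63 103 114 112 113 114]
 [108 109 106 173 255 250 249 248 248 249 245 244 245 247 245 248 243 246
  242 245 243 255 219 100 106  60  59  60  61  58 114 111 109 108 109]]
((189.6483917236328, 138.0324249267578), (39.65047073364258, 86.59183502197266), 2.862405300140381)
[[ 0.49   -0.2489  0.04  ]
 [ 0.576  -0.2786  0.04  ]
 [ 0.5654 -0.3177  0.04  ]
 [ 0.4785 -0.2906  0.04  ]] [0.04320408 0.09099082 0.04052481 0.09104805] [ 0.52749066 -0.28393357  0.04      ] [  74.5483522   -19.02657649 -105.19001187  162.66395982]
```

View pics/w1c.png

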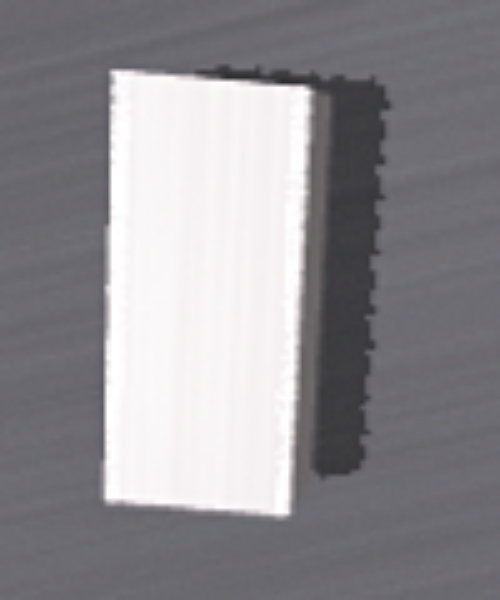

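The crop shows the tube's top face as a clean rectangle. It measures 91x42 mm, with its centre at (0.5275, -0.284) and heading about -17.5°.

```bash
python3 plan.py 0.5275 -0.284 0.09 -17.5 4
```

```text
turn total [ 0.06 -0.03  1.  ] n 4
0.01 -0.01 0.25 0.25 -0.44 0.61
0.01 -0.01 0.25 0.24 -0.44 0.61
0.01 -0.01 0.25 0.23 -0.45 0.61
0.01 -0.01 0.25 0.22 -0.45 0.61
```

```bash
python3 -m crank '.01 -.01 .25 .25 -.44 .6 -1; .01 -.01 .25 .24 -.44 .6 -1; .01 0 .25 .23 -.45 .6 -1; .01 0 .25 .22 -.45 .6 -1; 0 0 0 0 0 0 -1'; python3 plan.py 0.5275 -0.284 0.006 -17.5 4
```

```text
time: 2.98
position: [0.5249, -0.2918, 0.0904]
tool_rot: [0.987, -0.159, 0.001, 0.003]
ft_force: [0.5, -0.8, -0.1]
grip_width: 0.0872
turn total [ 0.06 -0.03 -0.15] n 4
0.01 -0.01 -0.04 0.0 -0.05 0.53
0.01 -0.01 -0.04 0.0 -0.05 0.53
0.01 -0.01 -0.04 0.0 -0.05 0.53
0.01 -0.01 -0.04 0.0 -0.05 0.53
```

```bash
python3 -m crank '0 0 -.1 .02 -.1 .4 -1; 0 0 -.05 0 -.06 .4 -1; 0 0 0 0 -.05 .5 -1; 0 0 0 0 0 .5 -1; 0 0 0 0 0 0 -1'; python3 plan.py 0.5275 -0.284 0.006 -17.5 2
```

```text
time: 3.6
position: [0.5273, -0.2894, 0.0167]
tool_rot: [0.988, -0.154, 0.003, 0.004]
ft_force: [-0.1, 0.4, 0.8]
grip_width: 0.0873
turn total [ 0.09 -0.08 -0.03] n 2
0.05 -0.04 -0.02 -0.02 -0.07 0.13
0.05 -0.04 -0.02 -0.02 -0.07 0.13
```

```bash
python3 -m crank '.05 -.04 0 -.02 -.1 .17 -1; .04 -.04 0 0 -.06 .13 -1; 0 0 0 0 0 0 1; 0 0 0 0 0 0 1; 0 0 0 0 0 0 1' 25; python3 -m crank '0 0 0 0 0 0 1; 0 0 0 0 0 0 1'
```

```text
time: 4.22
position: [0.5299, -0.2842, 0.006]
tool_rot: [0.988, -0.154, 0.002, 0.001]
ft_force: [0.0, -0.5, -0.5]
grip_width: 0.0647
time: 4.47
position: [0.5301, -0.2844, 0.0065]
tool_rot: [0.988, -0.154, 0.002, 0.001]
ft_force: [-0.3, -0.3, -0.3]
grip_width: 0.0448
```

```bash
python3 -m crank '0 0 0 0 0 0 1; 0 0 0 0 0 0 1; 0 0 0 0 0 -.5 1; 0 0 0 0 0 -.9 1; 0 0 0 0 0 -1 1'; python3 plan.py 0.53 -0.24 0.2 -17.5 2
```

```text
time: 5.1
position: [0.5272, -0.2823, 0.1009]
tool_rot: [0.988, -0.154, -0.002, -0.001]
ft_force: [1.1, 0.4, 1.0]
grip_width: 0.0014
turn total [-0.02  0.06 -0.04] n 2
-0.01 0.03 -0.02 -0.13 -0.52 -1.24
-0.01 0.03 -0.02 -0.13 -0.52 -1.24
```

The fingers shut fully, so the tube isn't held. I'll look.

Run:
```python
from h import *
p=shot('wrist','w2.png');s=shot('scene','s2.png')
t=shot('top','t2.png')
for q in (s,t,p):
  for b in spotter.boxes_of('tube',q): print(b['score'],w(q,b['at']),px(q,w(q,b['at'])))
```

```text
0.69 [ 0.33907555 -0.14409839  0.04014877] [205.76828391 184.92102468]
0.64 [ 0.53741469 -0.28759824  0.03961482] [180.27818233 268.60158415]
0.8 [ 0.53921878 -0.29187393  0.04037958] [262.64644536 178.66547814]
```

View pics/w2.png

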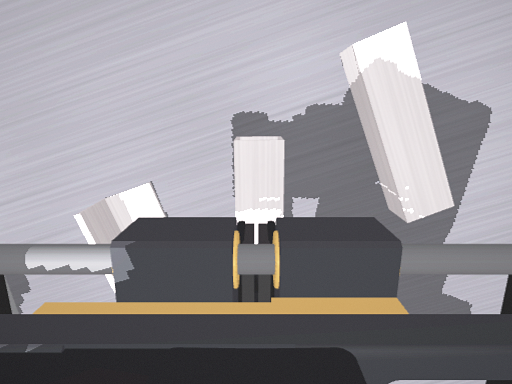

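View pics/s2.png

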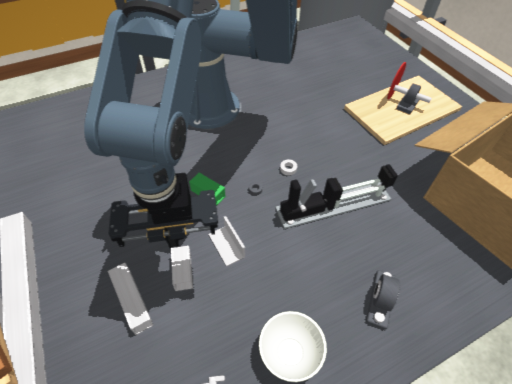

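The tube is still in its place, at wrist (258,180) and scene (181,268). It slipped out of the grip on the lift. I'll work out the far edge, then regrasp with more force and a slower lift.

Run:
```python
from h import *
p=shot('wrist')
g=cv2.cvtColor(p['img'],cv2.COLOR_RGB2GRAY)
cv2.imwrite('pics/w2c.png',cv2.resize(p['img'][110:240,200:330],None,fx=4.5,fy=4.5)[:,:,::-1])
for q in [(235,139),(283,139),(236,200),(284,200)]: print(ray(p,q,.04))
print(robot.get_obs()['position'])
```

```text
[ 0.5761413  -0.28041699  0.04      ]
[ 0.56464649 -0.31642979  0.04      ]
[ 0.52860672 -0.26525665  0.04      ]
[ 0.51656101 -0.3030473   0.04      ]
[ 0.52673714 -0.28191397  0.09910854]
```

View pics/w2c.png

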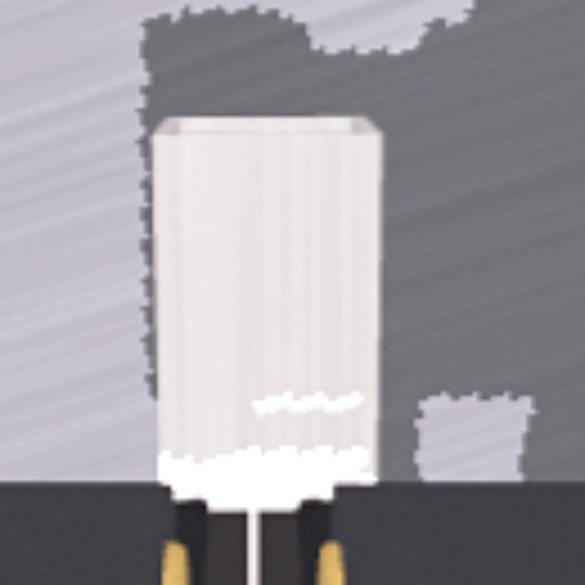

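```bash
python3 -m crank '0 0 0 0 0 0 -1; 0 0 0 0 0 0 -1; 0 0 0 0 0 0 -1; 0 0 0 0 0 0 -1; 0 0 0 0 0 0 -1' 58;python3 -m crank '0 0 0 0 0 0 -1; 0 0 0 0 .05 0.6 -1; 0 0 0 0 0.03 .6 -1; 0 0 0 0 0 .5 -1; 0 0 0 0 0 .4 -1' ; python3 plan.py 0.5274 -0.2853 0.004 -17.3 2
```

```text
time: 6.08
position: [0.5252, -0.2807, 0.096]
tool_rot: [0.988, -0.154, -0.005, -0.003]
ft_force: [-0.1, 0.6, 0.4]
grip_width: 0.0425
time: 6.7
position: [0.5259, -0.2852, 0.0122]
tool_rot: [0.988, -0.154, -0.002, -0.001]
ft_force: [0.6, -0.1, -1.0]
grip_width: 0.0856
turn total [-0.02  0.05 -0.08] n 2
-0.01 0.03 -0.04 0.02 0.0 0.1
-0.01 0.03 -0.04 0.02 0.0 0.1
```

```bash
python3 -m crank '0 0.03 -.05 .03 0 .13 -1; 0 .03 -.04 .02 0 .1 -1; 0 0 0 0 0 0 1; 0 0 0 0 0 0 1; 0 0 0 0 0 0 1' 58; python3 -m crank '0 0 0 0 0 0 1; 0 0 0 0 0 0 1;0 0 0 0 0 0 1;0 0 0 0 0 0 1;0 0 0 0 0 0 1'
```

```text
time: 7.32
position: [0.5286, -0.2862, 0.0032]
tool_rot: [0.989, -0.15, 0.001, -0.0]
ft_force: [0.9, 0.2, 0.1]
grip_width: 0.0648
time: 7.95
position: [0.529, -0.2861, 0.0039]
tool_rot: [0.989, -0.15, 0.002, -0.0]
ft_force: [-0.3, 0.0, -0.7]
grip_width: 0.0364
```

```bash
python3 -m crank '0 0 0 0 0 0 1; 0 0 0 0 0 0 1';  python3 -m crank '0 0 0 0 0 -.2 1; 0 0 0 0 0 -.2 1; 0 0 0 0 0 -.3 1'
python3 - <<'E'
from h import *
shot('scene','s3.png');p=shot('wrist','w3.png')
E
```

```text
time: 8.2
position: [0.529, -0.2861, 0.0039]
tool_rot: [0.989, -0.15, 0.002, -0.0]
ft_force: [-0.7, 1.0, 0.2]
grip_width: 0.0367
time: 8.57
position: [0.5282, -0.286, 0.0327]
tool_rot: [0.989, -0.149, 0.001, -0.001]
ft_force: [-0.6, -0.0, 0.6]
grip_width: 0.0049
```

View pics/w3.png

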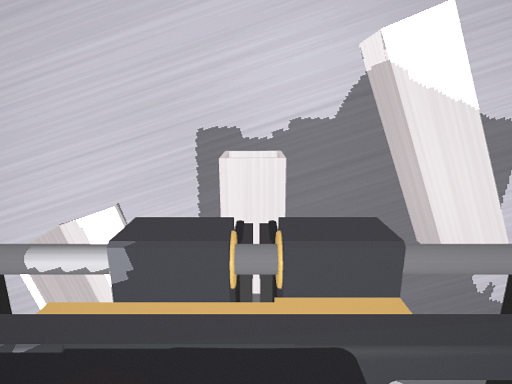

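The tube slipped again, this time as soon as the lift began. I'll check the scene view and then take a picture while gripping.

Run:
```python
from h import *
p=shot('scene')
cv2.imwrite('pics/s3c.png',cv2.resize(p['img'][180:310,100:270],None,fx=4.5,fy=4.5,interpolation=2)[:,:,::-1])
o=robot.get_obs();print(o['position'],o['grip_width'],px(p,o['position']))
```

```text
[ 0.5291349  -0.28671581  0.03337964] 0.0012934130153819672 [179.80756135 266.68169528]
```

View pics/s3c.png

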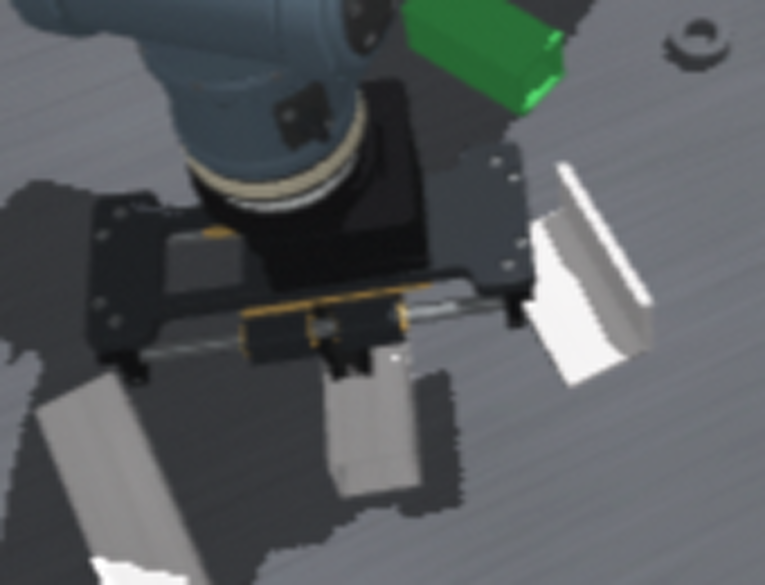

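```bash
python3 -m crank '0 0 0 0 0 -.8 -1; 0 0 0 0 0 -.8 -1; 0 0 0 0 0 0 -1; 0 0 0 0 0 0 -1; 0 0 0 0 0 0 -1' 58
python3 - <<'E'
from h import *
shot('scene','s4.png');p=shot('wrist','w4.png')
p=shot('scene')
cv2.imwrite('pics/s4c.png',cv2.resize(p['img'][180:310,100:270],None,fx=4.5,fy=4.5,interpolation=2)[:,:,::-1])
E
```

```text
time: 9.35
position: [0.5269, -0.2852, 0.0964]
tool_rot: [0.989, -0.15, -0.0, -0.001]
ft_force: [1.2, -0.3, -1.4]
grip_width: 0.0433
```

View pics/w4.png

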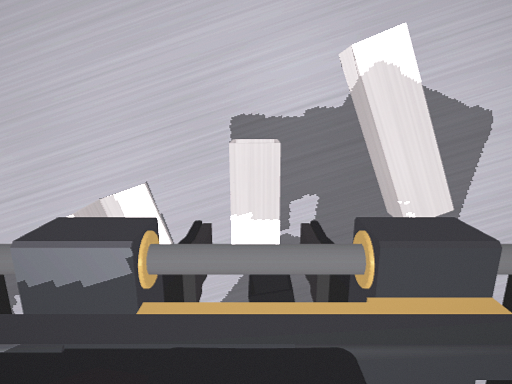

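View pics/s4c.png

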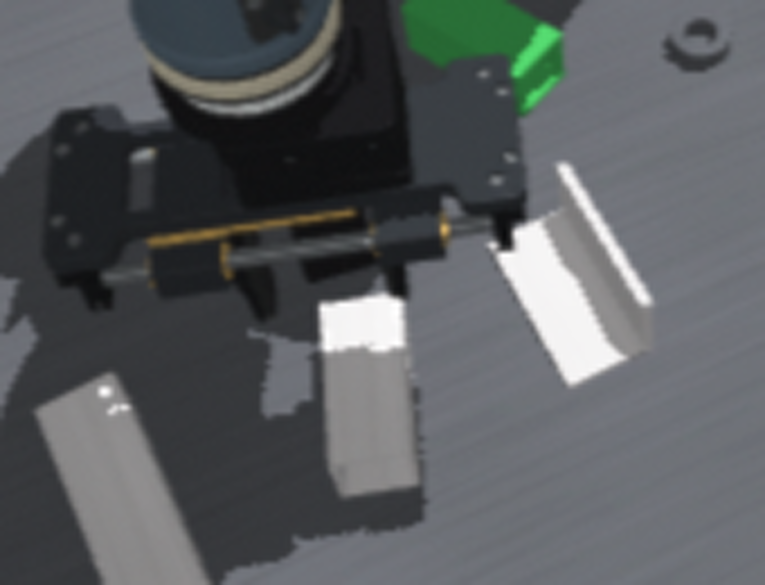

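Run:
```python
from h import *
p=shot('scene')
for q in [(320,305),(403,296),(338,467),(412,460)]: print(ray(p,(q[0]/4.5+100,q[1]/4.5+180),.04))
p=shot('wrist')
print('w')
for q in [(231,143),(279,143),(231,243),(281,243)]: print(ray(p,q,.04))
o=robot.get_obs();print(o['position'])
T=R.from_quat(o['tool_rot']).as_matrix()
for d in (-.02,.02,-.044,.044): print(px(p,o['position']+T@[0,d,0]))
print(T.T@(np.array(p['xyz'])-o['position']),T.T@cr(p))
```

```text
[ 0.4777779 -0.2884989  0.04     ]
[ 0.49219979 -0.24814883  0.04      ]
[ 0.56675689 -0.31011531  0.04      ]
[ 0.57961811 -0.27672894  0.04      ]
w
[ 0.5748059 -0.2797358  0.04     ]
[ 0.56370103 -0.31558921  0.04      ]
[ 0.49507801 -0.2533598   0.04      ]
[ 0.48259345 -0.29377645  0.04      ]
[ 0.52727099 -0.28549246  0.09681317]
[224.8545427  219.64448538]
[286.89653641 219.62458999]
[187.63250976 219.6564216 ]
[324.12489629 219.61265174]
[ 6.75014338e-02  2.85641440e-06 -1.97577511e-01] [[-4.00433259e-04 -9.69207918e-01 -2.46243481e-01]
 [ 9.99999903e-01 -3.42945108e-04 -2.76344801e-04]
 [ 1.83387572e-04 -2.46243568e-01  9.69207961e-01]]
```

Both cameras put the tube centre at (0.529,-0.285), exactly between the fingers, so the aim was right. I'll grip again and look while gripping, before lifting.

```bash
python3 -m crank '0 0 0 0 0 0.7 -1; 0 0 0 0 0 .6 -1; 0 0 0 0.03 0 .5 -1; 0 0 0 0.02 0 .35 -1; 0 0 0 0 0 .15 -1' 40; python3 plan.py 0.5285 -0.285 0.006 -17.2 1
```

```text
time: 10.22
position: [0.5306, -0.287, 0.0023]
tool_rot: [0.989, -0.15, 0.001, -0.0]
ft_force: [0.1, -0.3, 0.5]
grip_width: 0.0868
turn total [-0.01 -0.03 -0.  ] n 1
-0.01 -0.03 0.0 -0.06 -0.03 -0.09
```

```bash
python3 -m crank '0 0 0 -.06 -.03 -.09 1; 0 0 0 0 0 0 1; 0 0 0 0 0 0 1;0 0 0 0 0 0 1;0 0 0 0 0 0 1' 40;python3 -m crank '0 0 0 0 0 0 1; 0 0 0 0 0 0 1; 0 0 0 0 0 0 1'
python3 - <<'E'
from h import *
p=shot('wrist');cv2.imwrite('pics/w5.png',cv2.resize(p['img'][90:310,130:390],None,fx=3,fy=2.7,interpolation=2)[:590,:,::-1])
p=shot('scene')
cv2.imwrite('pics/s5c.png',cv2.resize(p['img'][180:310,100:270],None,fx=4.5,fy=4.5,interpolation=2)[:,:,::-1])
o=robot.get_obs();print(o['grip_width'],o['position'])
E
```

```text
time: 10.85
position: [0.5297, -0.2859, 0.0082]
tool_rot: [0.989, -0.15, 0.003, 0.001]
ft_force: [-0.6, -0.1, 0.6]
grip_width: 0.0448
time: 11.22
position: [0.5297, -0.2859, 0.0083]
tool_rot: [0.989, -0.15, 0.003, 0.001]
ft_force: [-0.1, 0.4, -0.5]
grip_width: 0.0151
0.0068426643355391685 [ 0.52975991 -0.28593623  0.00826904]
```

View pics/w5.png

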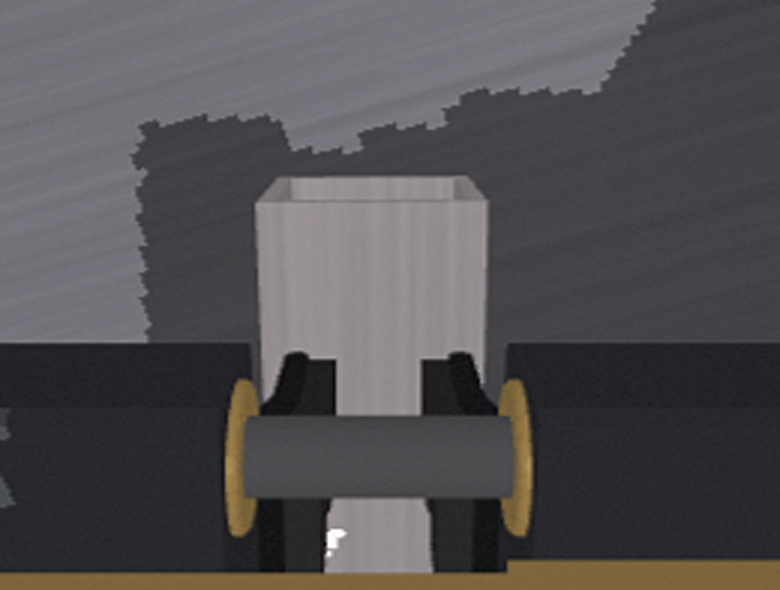

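View pics/s5c.png

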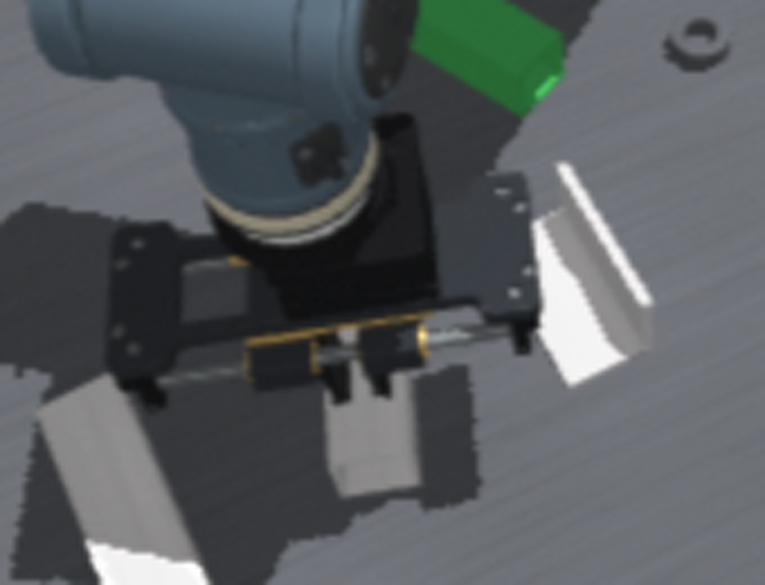

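The picture explains it. The fingertips, 15 mm apart at crop (335–420,360), have gone through the tube's 3 mm walls. The simulated contact gives way under a hard, fast close. I'll lift out and regrasp gently, stopping the fingers just outside the tube first and then closing in small target steps at low force.

```bash
python3 -m crank '0 0 0 0 0 -.8 1; 0 0 0 0 0 -.9 1; 0 0 0 0 0 0 -1; 0 0 0 0 0 0 -1; 0 0 0 0 0 0 -1' 15; python3 -m crank '0 0 0 0 0 0 -1; 0 0 0 0 0 0 -1;0 0 0 0 0 0 -1'
python3 - <<'E'
from h import *
p=shot('wrist','w6.png')
for q in [(231,143),(279,143)]: print(ray(p,q,.04))
E
```

```text
time: 11.95
position: [0.5278, -0.2846, 0.0754]
tool_rot: [0.989, -0.15, 0.001, -0.001]
ft_force: [-0.5, -0.2, 1.3]
grip_width: 0.0227
time: 12.32
position: [0.5265, -0.2837, 0.0731]
tool_rot: [0.989, -0.15, -0.001, -0.002]
ft_force: [0.0, 0.3, -0.3]
grip_width: 0.0531
[ 0.57570763 -0.28043527  0.04      ]
[ 0.56563248 -0.31295618  0.04      ]
```

View pics/w6.png

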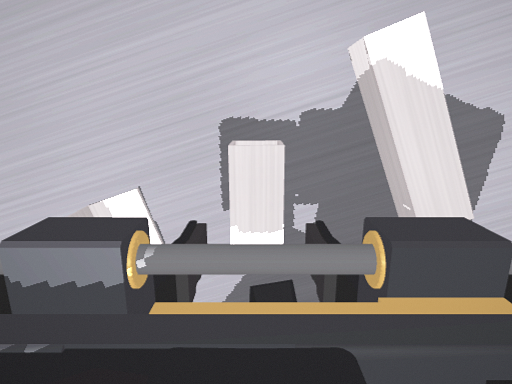

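The tube is unmoved, at (257,190). Now I'll descend with the fingers open and close gently.

```bash
python3 -m crank '0 0 0 0.03 0 0.5 -.4; 0 0 0 0.02 0.03 .5 -.4; 0 0 0 0.02 0.02 .4 -.2; 0 0 0 0 0 .2 -.1; 0 0 0 0 0 0 0' 8; python3 plan.py 0.529 -0.285 0.006 -17.2 1
```

```text
time: 13.0
position: [0.5295, -0.287, 0.0076]
tool_rot: [0.989, -0.15, -0.0, -0.001]
ft_force: [-0.0, 0.1, -0.7]
grip_width: 0.0459
turn total [-0.03  0.01 -0.  ] n 1
-0.03 0.01 0.0 -0.03 -0.04 0.04
```

```bash
python3 -m crank '0 0 0 0 -.04 .04 .03; 0 0 0 0 0 0 .06'; python3 -m crank '0 0 0 0 0 0 .09';python3 -m crank '0 0 0 0 0 0 .11';python3 -m crank '0 0 0 0 0 0 .14'
```

```text
time: 13.25
position: [0.5306, -0.2857, 0.0068]
tool_rot: [0.989, -0.15, 0.0, -0.001]
ft_force: [-0.3, 0.6, 0.0]
grip_width: 0.0416
time: 13.38
position: [0.531, -0.2859, 0.0073]
tool_rot: [0.989, -0.15, 0.001, -0.001]
ft_force: [-0.4, -0.1, 0.4]
grip_width: 0.0403
time: 13.5
position: [0.5312, -0.2861, 0.0077]
tool_rot: [0.989, -0.15, 0.001, -0.0]
ft_force: [-0.0, -0.7, -0.6]
grip_width: 0.0395
time: 13.62
position: [0.5313, -0.2861, 0.0079]
tool_rot: [0.989, -0.149, 0.001, -0.0]
ft_force: [-0.2, -0.3, 0.8]
grip_width: 0.0377
```

```bash
python3 -m crank '0 0 0 0 0 0 .18';python3 -m crank '0 0 0 0 0 0 .22';  python3 -m crank '0 0 0 0 0 0 .22; 0 0 0 0 0 0 .22'
python3 - <<'E'
from h import *
p=shot('wrist');cv2.imwrite('pics/w7.png',cv2.resize(p['img'][90:310,130:390],None,fx=3,fy=2.7,interpolation=2)[:590,:,::-1])
E
```

```text
time: 13.75
position: [0.5313, -0.2862, 0.008]
tool_rot: [0.989, -0.149, 0.001, -0.0]
ft_force: [1.1, 0.0, 0.7]
grip_width: 0.0363
time: 13.88
position: [0.5313, -0.2862, 0.008]
tool_rot: [0.989, -0.15, 0.001, -0.0]
ft_force: [-0.1, 0.8, -0.4]
grip_width: 0.0344
time: 14.12
position: [0.5313, -0.2862, 0.0079]
tool_rot: [0.989, -0.15, 0.001, -0.0]
ft_force: [0.2, -0.1, -0.1]
grip_width: 0.0344
```

View pics/w7.png

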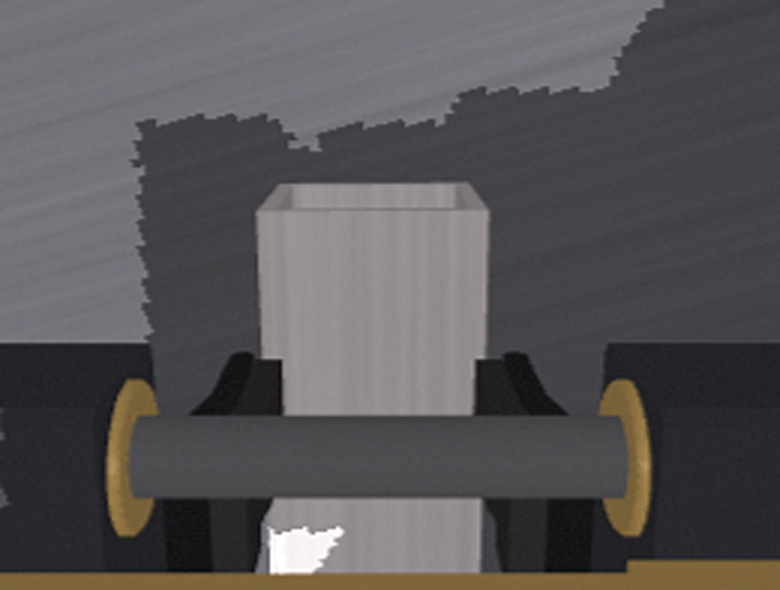

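The fingers are again visibly inside the walls, at crop columns 283 and 475 against walls at 260 and 487, with no resistance. The only stall came earlier, at TCP z ≈ 4 mm. I'll test lower down, gently.

```bash
python3 -m crank '0 0 0 0 0 0 -.15; 0 0 0 0 0 0 -.15; 0 0 0 -.04 0 .12 -.1; 0 0 0 0 0 .1 -.1' 8; python3 -m crank '0 0 0 0 0 0.02 0.05; 0 0 0 0 0 0 .1;0 0 0 0 0 0 .1'; python3 -m crank '0 0 0 0 0 0 .16; 0 0 0 0 0 0 .2'; python3 -m crank '0 0 0 0 0 0 .3; 0 0 0 0 0 0 .3'
```

```text
time: 14.68
position: [0.5298, -0.2858, -0.0011]
tool_rot: [0.989, -0.15, 0.002, -0.0]
ft_force: [-1.2, 0.3, 0.2]
grip_width: 0.048
time: 15.05
position: [0.5296, -0.2848, -0.0027]
tool_rot: [0.989, -0.15, 0.001, -0.001]
ft_force: [0.9, 1.1, 1.0]
grip_width: 0.04
time: 15.3
position: [0.5296, -0.2848, -0.0027]
tool_rot: [0.989, -0.15, 0.001, -0.001]
ft_force: [-0.5, -0.0, -1.3]
grip_width: 0.0399
time: 15.55
position: [0.5296, -0.2848, -0.0027]
tool_rot: [0.989, -0.15, 0.001, -0.001]
ft_force: [0.9, 1.0, -0.1]
grip_width: 0.0399
```

At TCP z = -2.7 mm the fingers stop cleanly on the 40 mm tube, with no bench contact. So they had been closing above the tube, and the real fingertips sit about 3 cm short of the reported TCP. The picture fits this: the gap seen at tip depth matched the tube's top level. I'll check the tool constants.

Run:
```python
from h import *
print([a for a in dir(robot) if a[0]!='_'], robot.hold_point_z)
p=shot('wrist');cv2.imwrite('pics/w8.png',cv2.resize(p['img'][90:310,130:390],None,fx=3,fy=2.7,interpolation=2)[:590,:,::-1]); print(p['camera_matrix'])
o=robot.get_obs();T=R.from_quat(o['tool_rot']).as_matrix()
print(T.T@(np.array(p['xyz'])-o['position']))
```

```text
['Unreachable', 'get_obs', 'hand_in', 'hold_point_z'] -0.0187
[[322.79749567   0.         255.78102198]
 [  0.         322.79749567 193.62229336]
 [  0.           0.           1.        ]]
[ 6.75908026e-02  4.40835811e-05 -1.97809899e-01]
```

View pics/w8.png

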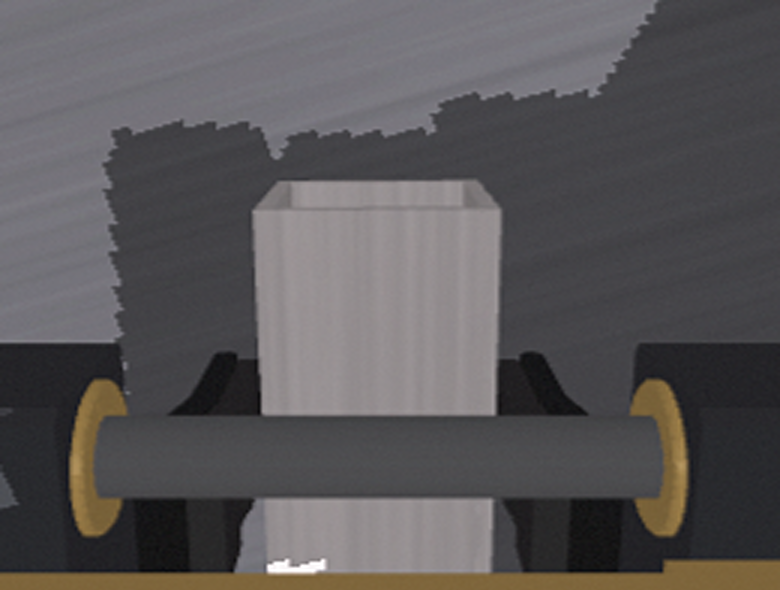

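The picture solves to fingertips about 33 mm short of the stated TCP (gap 64 px at a 34.4 mm opening, tip row 221). From here on: true tip z = reported z + 0.033. I'll open slightly, go down to true tip z ≈ 13 mm, and grip.

```bash
python3 -m crank '0 0 0 0 0 0 -.15; 0 0 0 0 0 0.05 -.15; 0 0 0 -.04 0 .15 -.15; 0 0 0 0 0 .15 -.15' 25; python3 -m crank '0 0 0 0 0 .1 .05; 0 0 0 0 0 0 .2;0 0 0 0 0 0 .5'; python3 -m crank '0 0 0 0 0 0 .5; 0 0 0 0 0 0 .5'
```

```text
time: 16.1
position: [0.5283, -0.2853, -0.0169]
tool_rot: [0.989, -0.15, 0.002, -0.0]
ft_force: [0.1, 0.6, -0.6]
grip_width: 0.0496
time: 16.48
position: [0.5277, -0.2847, -0.0222]
tool_rot: [0.989, -0.15, 0.001, -0.001]
ft_force: [0.1, 0.6, 1.8]
grip_width: 0.0397
time: 16.73
position: [0.5277, -0.2848, -0.0222]
tool_rot: [0.989, -0.15, 0.001, -0.001]
ft_force: [-0.1, 0.3, -0.2]
grip_width: 0.04
```

Held at 40 mm. Lifting, with a check.

```bash
python3 -m crank '0 0 0 0 0 -.3 .5; 0 0 0 0 0 -.7 .5; 0 0 0 0 0 -1 .5; 0 0 0 0 0 -1 .5; 0 0 0 0 0 -1 .5'; python3 -m crank '0 0 0 0 0 -.6 .5'
python3 - <<'E'
from h import *
p=shot('wrist','w9.png')
E
```

```text
time: 17.35
position: [0.5235, -0.282, 0.139]
tool_rot: [0.989, -0.15, -0.005, -0.004]
ft_force: [1.5, -0.1, -3.5]
grip_width: 0.0399
time: 17.48
position: [0.5241, -0.2825, 0.1658]
tool_rot: [0.989, -0.15, -0.004, -0.003]
ft_force: [0.5, 0.1, -3.0]
grip_width: 0.04
```

View pics/w9.png

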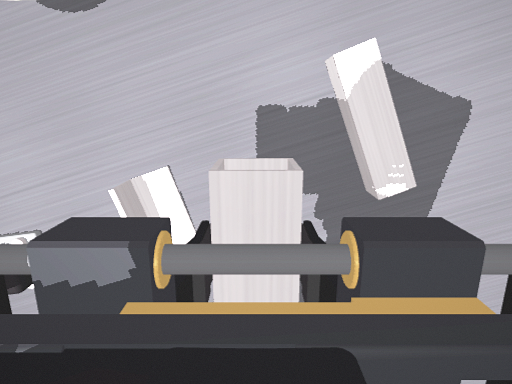

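Run:
```python
from h import *
p=shot('top','t9.png'); q=p['img'][130:230,125:265]
cv2.imwrite('pics/t9c.png',cv2.resize(q,None,fx=5.5,fy=5.5,interpolation=2)[:,:,::-1])
print(p['camera_matrix'])
```

```text
[[473.72362246   0.         251.46668015]
 [  0.         473.72362246 191.16439369]
 [  0.           0.           1.        ]]
```

View pics/t9c.png

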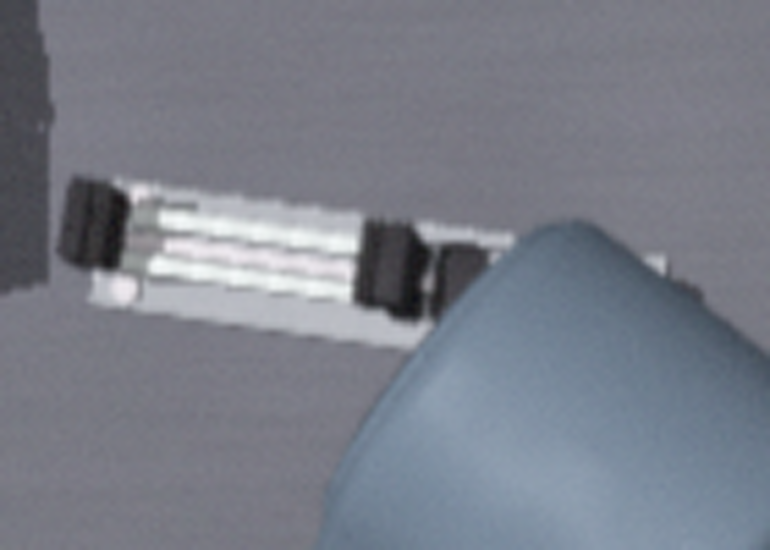

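Held: the tube hangs straight at wrist (255,230), weight about 3.2 N, opening 40 mm. In the top crop the rails lie between the black sliding jaw at (95,225) and the fixed jaw at (390,268), with outer edges about (160,207)–(365,235) and (155,278)–(355,300). Next is the clamp pose from these.

Run:
```python
from h import *
p=shot('top')
f=lambda a,z: ray(p,(a[0]/5.5+125,a[1]/5.5+130),z)
U=[f(a,.046) for a in [(160,207),(355,233)]];L=[f(a,.046) for a in [(155,278),(350,300)]]
for a,b in (U,L): print(a.round(4),b.round(4),np.degrees(np.arctan2(*(a-b)[1::-1])))
print('railwidth',np.linalg.norm(U[0]-L[0]),np.linalg.norm(U[1]-L[1]))
F=[f(a,.096) for a in [(365,222),(355,302)]];print('face',np.round(F,4),np.linalg.norm(F[0]-F[1]),np.mean(F,0))
S=[f(a,.094) for a in [(118,182),(104,268),(130,188)]];print('slide',np.round(S,4))
```

```text
[0.5608 0.2537 0.046 ] [0.5439 0.1495 0.046 ] 80.79735650466947
[0.5226 0.2563 0.046 ] [0.508  0.1525 0.046 ] 82.00500315362565
railwidth 0.038277471654210506 0.03601983024804198
face [[0.5414 0.137  0.096 ]
 [0.5002 0.1426 0.096 ]] 0.041620165642853965 [0.52079306 0.13980879 0.096     ]
slide [[0.5661 0.2647 0.094 ]
 [0.5215 0.2719 0.094 ]
 [0.5628 0.2585 0.094 ]]
```

```bash
python3 plan.py 0.5322 0.2033 0.160 81 20
```

```text
turn total [-1.200e-01  1.000e-02 -1.964e+01] n 20
-0.01 0.0 -0.98 -0.17 -0.58 0.01
-0.01 0.0 -0.98 -0.12 -0.6 0.01
-0.01 0.0 -0.98 -0.07 -0.6 0.01
-0.01 0.0 -0.98 -0.02 -0.61 0.01
-0.01 0.0 -0.98 0.04 -0.61 0.01
-0.01 0.0 -0.98 0.09 -0.6 0.01
-0.01 0.0 -0.98 0.14 -0.59 0.01
-0.01 0.0 -0.98 0.19 -0.58 0.01
-0.01 0.0 -0.98 0.24 -0.56 0.01
-0.01 0.0 -0.98 0.28 -0.54 0.01
-0.01 0.0 -0.98 0.33 -0.51 0.01
-0.01 0.0 -0.98 0.37 -0.48 0.01
-0.01 0.0 -0.98 0.41 -0.45 0.01
-0.01 0.0 -0.98 0.45 -0.41 0.01
-0.01 0.0 -0.98 0.48 -0.37 0.01
-0.01 0.0 -0.98 0.51 -0.33 0.01
-0.01 0.0 -0.98 0.54 -0.28 0.01
-0.01 0.0 -0.98 0.56 -0.24 0.01
-0.01 0.0 -0.98 0.58 -0.19 0.01
-0.01 0.0 -0.98 0.59 -0.14 0.01
```

```bash
python3 -m crank '0 0 -.98 -.17 -.58 0 .5; 0 0 -.98 -.12 -.6 0 .5; 0 0 -.98 -.07 -.6 0 .5; 0 0 -.98 -.02 -.61 0 .5; 0 0 -.98 .04 -.61 0 .5' && python3 -m crank '0 0 -.98 .09 -.6 0 .5; 0 0 -.98 .14 -.59 0 .5; 0 0 -.98 .19 -.58 0 .5; 0 0 -.98 .24 -.56 0 .5; 0 0 -.98 .28 -.54 0 .5'; python3 plan.py 0.5322 0.2033 0.160 81 11
```

```text
time: 18.25
position: [0.5189, -0.1557, 0.1566]
tool_rot: [0.998, 0.068, -0.01, -0.009]
ft_force: [0.4, -0.2, -3.7]
grip_width: 0.0401
time: 18.88
position: [0.511, -0.0272, 0.1496]
tool_rot: [0.958, 0.285, -0.016, -0.017]
ft_force: [0.1, -0.2, -3.8]
grip_width: 0.0397
turn total [-0.56  0.02 -9.57] n 11
-0.05 0.0 -0.87 0.33 -0.41 -0.01
-0.05 0.0 -0.87 0.36 -0.39 -0.01
-0.05 0.0 -0.87 0.38 -0.36 -0.02
-0.05 0.0 -0.87 0.41 -0.33 -0.02
-0.05 0.0 -0.87 0.43 -0.3 -0.02
-0.05 0.0 -0.87 0.46 -0.26 -0.02
-0.05 0.0 -0.87 0.47 -0.23 -0.02
-0.05 0.0 -0.87 0.49 -0.19 -0.02
-0.05 0.0 -0.87 0.5 -0.15 -0.02
-0.05 0.0 -0.87 0.51 -0.11 -0.02
-0.05 0.0 -0.87 0.52 -0.07 -0.02
```

```bash
python3 -m crank '-.05 0 -.87 .33 -.41 -.1 .5; -.05 0 -.87 .36 -.39 -.1 .5; -.05 0 -.87 .38 -.36 -.1 .5; -.05 0 -.87 .41 -.33 -.1 .5; -.05 0 -.87 .43 -.3 -.08 .5' && python3 -m crank '-.05 0 -.87 .46 -.26 -.05 .5; -.05 0 -.87 .47 -.23 -.05 .5; -.05 0 -.87 .49 -.19 -.05 .5; -.05 0 -.87 .5 -.15 -.03 .5; -.05 0 -.87 .51 -.11 0 .5';python3 -m crank '-.05 0 -.87 .52 -.07 0 .5; 0 0 0 0 0 0 .5'; python3 plan.py 0.5322 0.2033 0.130 81 2
python3 - <<'E'
from h import *
shot('wrist','w10.png');p=shot('top')
q=p['img'][110:230,125:265]
cv2.imwrite('pics/t10c.png',cv2.resize(q,None,fx=5,fy=5,interpolation=2)[:,:,::-1])
E
```

```text
time: 19.5
position: [0.5118, 0.0823, 0.1614]
tool_rot: [0.884, 0.466, -0.018, -0.016]
ft_force: [0.6, 0.5, -3.5]
grip_width: 0.0402
time: 20.12
position: [0.5119, 0.1896, 0.1598]
tool_rot: [0.776, 0.63, -0.017, -0.015]
ft_force: [-0.5, -0.1, -4.9]
grip_width: 0.0401
time: 20.38
position: [0.5101, 0.2117, 0.1558]
tool_rot: [0.75, 0.661, -0.019, -0.016]
ft_force: [0.7, -0.9, -4.0]
grip_width: 0.0399
turn total [-0.55  0.09  0.34] n 2
-0.28 0.04 0.17 -0.07 0.3 0.31
-0.28 0.04 0.17 -0.06 0.3 0.32
```

View pics/w10.png

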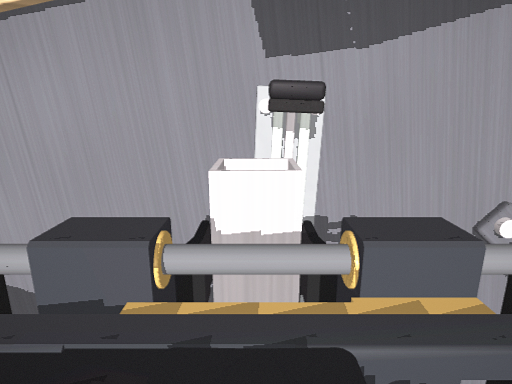

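Run:
```python
from h import *
p=shot('wrist')
cv2.imwrite('pics/w10c.png',cv2.resize(p['img'][70:230,230:350],None,fx=4.5,fy=3.75,interpolation=2)[:,:,::-1])
d=np.array([np.cos(np.radians(81)),np.sin(np.radians(81)),0]);n=np.array([-d[1],d[0],0]);O=np.array([.5175,.1104,0])
for nm,x,y,z in [('slideface TL',160,22,94),('TR',160,-22,94),('railend L',165,17,46),('R',165,-17,46),('rail L',130,17,46),('rail R',130,-17,46),('plate L',150,35,10),('plate R',150,-35,10)]:
    print(nm,px(p,O+(x*d+y*n)/1000+[0,0,z/1000]).round(1))
```

```text
slideface TL [261.9 116.7]
TR [318.6 118.4]
railend L [269.1 110.1]
R [306.2 111.2]
rail L [267.7 148.3]
rail R [303.8 149.5]
plate L [251.6 124.4]
plate R [319.2 126.5]
```

View pics/w10c.png

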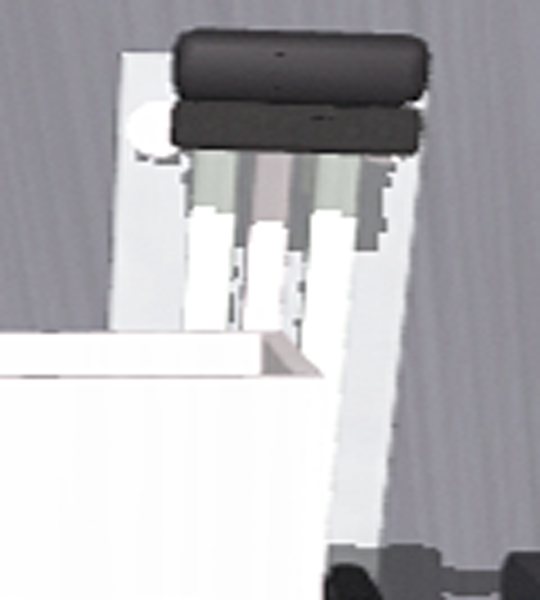

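Run:
```python
from h import *
from scipy.optimize import least_squares
pw=shot('wrist');pt=shot('top');ps=shot('scene')
cv2.imwrite('pics/s10c.png',cv2.resize(ps['img'][140:240,265:410],None,fx=5.5,fy=5.5,interpolation=2)[:,:,::-1])
W=lambda a:(a[0]/4.5+230,a[1]/3.75+70); T=lambda a:(a[0]/5.5+125,a[1]/5.5+130)
# (cam, pixel, z, constraint axis, value)
obs=[(pw,W((178,152)),.094,'x',160),(pw,W((418,155)),.094,'x',160),(pw,W((172,125)),.094,'y',22),(pw,W((422,125)),.094,'y',-22),
(pw,W((117,100)),.01,'y',35),(pw,W((110,300)),.01,'y',35),(pw,W((418,200)),.01,'y',-35),(pw,W((384,500)),.01,'y',-35),(pw,W((188,320)),.046,'y',17),(pw,W((348,320)),.046,'y',-17),
(pt,T((365,222)),.096,'x',30),(pt,T((355,302)),.096,'x',30),(pt,T((160,207)),.046,'y',-17),(pt,T((355,233)),.046,'y',-17),(pt,T((155,278)),.046,'y',17),(pt,T((350,300)),.046,'y',17),(pt,T((130,190)),.094,'x',160)]
def res(v,o=obs):
    r=[]
    for p,q,z,ax,val in o:
        D=ray(p,q,z)[:2]-v[:2]; c,s=np.cos(v[2]),np.sin(v[2])
        r.append(((c*D[0]+s*D[1]) if ax=='x' else (-s*D[0]+c*D[1]))*1000-val)
    return np.array(r)
for nm,o in (('all',obs),('w',obs[:10]),('t',obs[10:])):
    s=least_squares(res,[.5175,.11,1.41],args=(o,),x_scale=[.01,.01,.1]);print(nm,s.x[:2].round(4),np.degrees(s.x[2]).round(2),s.fun.round(1))
```

```text
all [0.519  0.1107] 80.1 [ 3.9  5.1 -1.1  0.3 -0.3 -0.9 -0.5 -0.3 -1.4 -1.  -0.2 -1.8  0.4 -0.8
  4.5  1.  -7. ]
w [0.5212 0.1149] 80.42 [-0.5  0.5 -0.6  0.8  0.2 -0.2  0.1  0.7 -0.6 -0.3]
t [0.5187 0.1076] 80.98 [ 2.6  1.6 -1.7 -1.3  2.5  0.6 -4.2]
```

View pics/s10c.png

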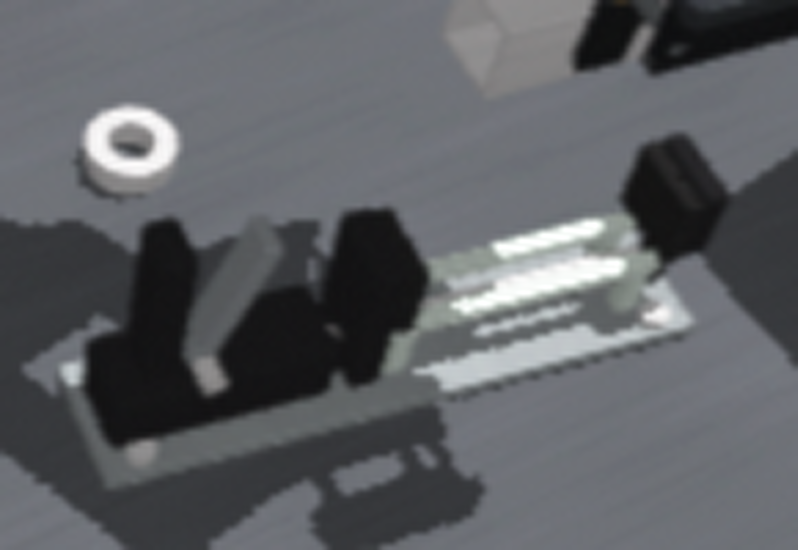

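The wrist fit is consistent to under 1 mm: clamp origin (0.5205,0.1135), heading 80.4°. In the scene crop the gap between the jaws is clear and the tube is still gripped. Now I'll align above it and lower.

```bash
python3 plan.py 0.536 0.206 0.12 80.4 3
```

```text
turn total [-0.52  0.08  0.43] n 3
-0.17 0.03 0.14 -0.01 0.22 0.3
-0.17 0.03 0.14 0.0 0.21 0.31
-0.17 0.03 0.14 0.0 0.21 0.31
```

```bash
python3 -m crank '-.2 .03 .15 0 .24 .25 .5; -.18 .03 .14 0 .22 .25 .5; -.17 .03 .14 0 .21 .25 .5; 0 0 0 0 0 0 .5'; python3 plan.py 0.536 0.206 0.028 80.4 4
```

```text
time: 21.18
position: [0.539, 0.2043, 0.1258]
tool_rot: [0.766, 0.643, 0.002, 0.002]
ft_force: [0.1, -0.1, -4.4]
grip_width: 0.0399
turn total [ 0.06 -0.01 -0.06] n 4
0.02 0.0 -0.02 0.01 -0.02 0.61
0.02 0.0 -0.02 0.01 -0.02 0.61
0.02 0.0 -0.02 0.01 -0.02 0.61
0.02 0.0 -0.02 0.01 -0.02 0.61
```

```bash
python3 -m crank '0 0 0 .02 -.04 .6 .5; 0 0 0 .02 -.02 .6 .5; 0 0 0 .01 -.01 .5 .5; 0 0 0 0 0 .3 .5; 0 0 0 0 0 0 .5'; python3 plan.py 0.536 0.206 0.026 80.4 2
python3 - <<'E'
from h import *
shot('wrist','w11.png');ps=shot('scene')
cv2.imwrite('pics/s11c.png',cv2.resize(ps['img'][140:240,265:410],None,fx=5.5,fy=5.5,interpolation=2)[:,:,::-1])
E
```

```text
time: 21.8
position: [0.539, 0.2072, 0.0451]
tool_rot: [0.766, 0.643, 0.004, 0.002]
ft_force: [0.0, -0.3, -4.4]
grip_width: 0.0399
turn total [ 0.1  -0.03 -0.07] n 2
0.05 -0.01 -0.03 -0.02 -0.04 0.24
0.05 -0.01 -0.03 -0.02 -0.04 0.24
```

View pics/s11c.png

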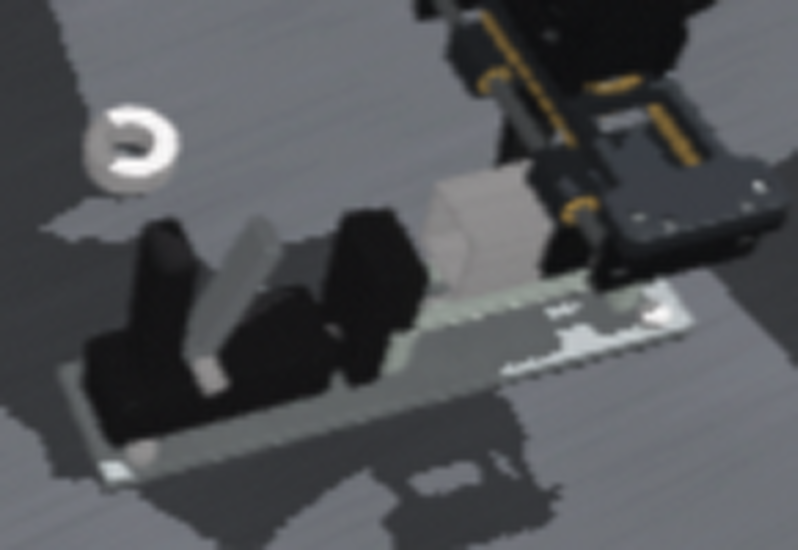

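View pics/w11.png

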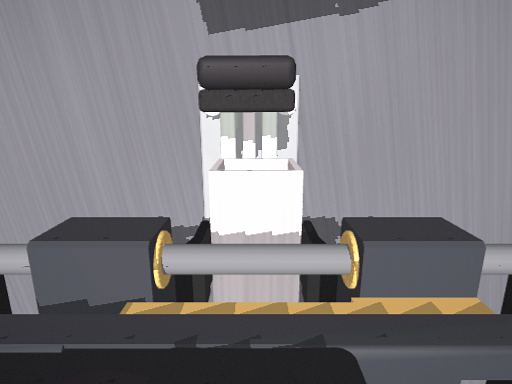

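The tube lies between the jaws: wrist cols 210–301, rails centre about 249, sliding jaw face at row 111. I'll shift about 3 mm to the left and lower onto the rails.

```bash
python3 -m crank '0 0 0 -.02 -.08 .25 .5; 0 0 0 0 -.04 .2 .5; 0 0 0 0 0 .1 .5; 0 0 0 0 0 0 .5'
```

```text
time: 22.4
position: [0.5363, 0.2077, 0.0243]
tool_rot: [0.766, 0.643, 0.006, 0.004]
ft_force: [-0.4, -0.4, -3.7]
grip_width: 0.0399
```

```bash
python3 -m crank '0 0 0 0 0 .06 .5; 0 0 0 0 0 .04 .5'
```

```text
time: 22.65
position: [0.5365, 0.2077, 0.0239]
tool_rot: [0.765, 0.643, 0.006, 0.004]
ft_force: [-2.6, -0.7, 5.4]
grip_width: 0.0397
```

The tube is touching the rails. I'll open, rise and look.

```bash
python3 -m crank '0 0 0 0 0 0 0; 0 0 0 0 0 0 -.3; 0 0 0 0 0 0 -.4; 0 0 0 0 0 0 -.4;0 0 0 0 0 0 -.4';  python3 -m crank '0 0 0 0 0 -.4 -.4; 0 0 0 0 0 -.9 -.4; 0 0 0 0 0 -1 -.4; 0 0 0 0 0 -1 -.4; 0 0 0 0 0 0 -.4'
python3 - <<'E'
from h import *
p=shot('wrist','w12.png');ps=shot('scene')
cv2.imwrite('pics/s12c.png',cv2.resize(ps['img'][140:240,265:410],None,fx=5.5,fy=5.5,interpolation=2)[:,:,::-1])
E
```

```text
time: 23.28
position: [0.5393, 0.2082, 0.0256]
tool_rot: [0.765, 0.643, 0.009, 0.006]
ft_force: [-0.6, -0.7, -0.2]
grip_width: 0.0605
time: 23.9
position: [0.537, 0.2079, 0.1649]
tool_rot: [0.765, 0.643, 0.01, 0.006]
ft_force: [-0.2, 0.7, -0.1]
grip_width: 0.0612
```

View pics/s12c.png

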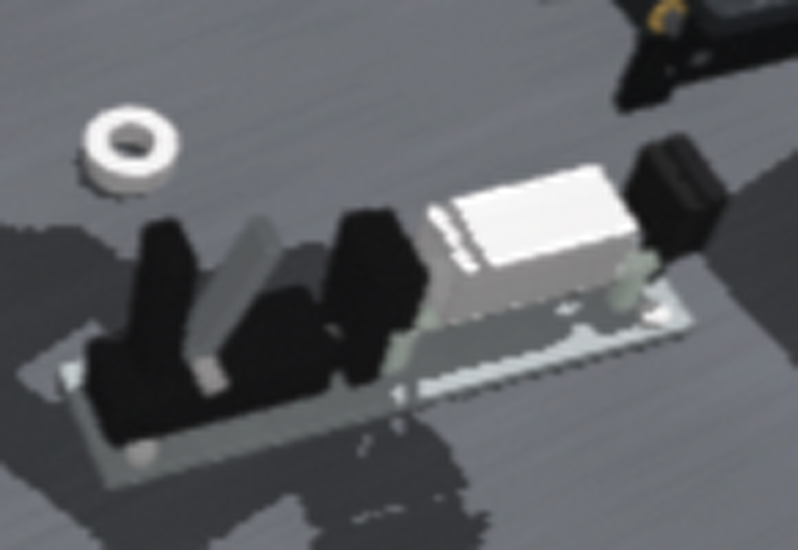

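View pics/w12.png

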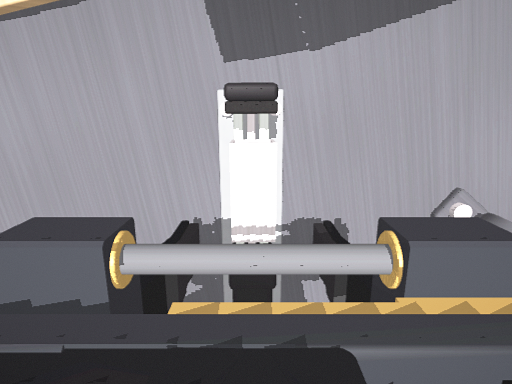

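The tube is let go on the rails, in line with them (scene crop (540,245), wrist (253,190)). It is clear of both jaws. Next I go to the squeeze pose with a 90° turn, staying high.

```bash
python3 plan.py 0.5072 0.0346 0.165 -9.6 19
```

```text
turn total [ 0.09 -0.17 17.94] n 19
0.0 -0.01 0.94 -0.23 0.0 -0.01
0.0 -0.01 0.94 -0.23 0.02 -0.01
0.0 -0.01 0.94 -0.23 0.04 -0.01
0.0 -0.01 0.94 -0.22 0.06 -0.01
0.0 -0.01 0.94 -0.22 0.08 -0.01
0.0 -0.01 0.94 -0.21 0.1 0.0
0.0 -0.01 0.94 -0.2 0.11 0.0
0.0 -0.01 0.94 -0.19 0.13 0.0
0.0 -0.01 0.94 -0.18 0.14 0.0
0.0 -0.01 0.94 -0.17 0.16 0.0
0.0 -0.01 0.94 -0.15 0.17 0.0
0.0 -0.01 0.94 -0.14 0.18 0.0
0.0 -0.01 0.94 -0.12 0.19 0.0
0.0 -0.01 0.94 -0.11 0.2 0.0
0.0 -0.01 0.94 -0.09 0.21 0.0
0.0 -0.01 0.94 -0.07 0.22 0.0
0.0 -0.01 0.94 -0.05 0.22 0.0
0.0 -0.01 0.94 -0.03 0.23 0.0
0.0 -0.01 0.94 -0.02 0.23 0.0
```

```bash
python3 -m crank '0 0 .95 -.23 0 0 -1; 0 0 .95 -.23 .02 0 -1; 0 0 .95 -.23 .04 0 -1; 0 0 .95 -.22 .06 0 -1; 0 0 .95 -.22 .08 0 -1' && python3 -m crank '0 0 .95 -.21 .1 0 -1; 0 0 .95 -.2 .11 0 -1; 0 0 .95 -.19 .13 0 -1; 0 0 .95 -.18 .14 0 -1; 0 0 .95 -.17 .16 0 -1' && python3 -m crank '0 0 .95 -.15 .17 0 -1; 0 0 .95 -.14 .18 0 -1; 0 0 .95 -.12 .19 0 -1; 0 0 .95 -.11 .2 0 -1; 0 0 .95 -.09 .21 0 -1'; python3 plan.py 0.5072 0.0346 0.165 -9.6 4
```

```text
time: 24.62
position: [0.519, 0.16, 0.1534]
tool_rot: [0.884, 0.467, -0.002, -0.001]
ft_force: [-0.1, 0.5, 0.1]
grip_width: 0.0866
time: 25.25
position: [0.5026, 0.1126, 0.1449]
tool_rot: [0.963, 0.268, -0.012, -0.003]
ft_force: [0.1, -0.0, -0.1]
grip_width: 0.087
time: 25.88
position: [0.4853, 0.0667, 0.1373]
tool_rot: [0.998, 0.057, -0.022, -0.001]
ft_force: [-1.1, 0.5, 0.1]
grip_width: 0.0871
turn total [0.02 0.51 3.22] n 4
0.01 0.13 0.8 0.11 0.21 -0.18
0.01 0.13 0.8 0.12 0.21 -0.18
0.01 0.13 0.8 0.14 0.2 -0.18
0.01 0.13 0.8 0.15 0.19 -0.17
```

```bash
python3 -m crank '0 .15 .85 .2 .24 -.1 -1; 0 .15 .85 .2 .22 -.1 -1; 0 .13 .85 .2 .21 -.1 -1; 0 .12 .85 .2 .2 -.05 -1; 0 0 0 0 0 0 -1'; python3 plan.py 0.5072 0.0346 0.165 -9.6 1;python3 - <<'E'
from h import *
p=shot('wrist','w13.png');q=shot('top')
cv2.imwrite('pics/t13c.png',cv2.resize(q['img'][130:230,125:265],None,fx=5.5,fy=5.5,interpolation=2)[:,:,::-1])
d=np.array([np.cos(np.radians(80.4)),np.sin(np.radians(80.4)),0]);n=np.array([-d[1],d[0],0]);O=np.array([.5205,.1135,0])
for nm,x,y,z in [('grip out',-103,-15,135),('grip in',-83,-15,135),('grip out far',-103,15,135),('jaw face R',30,-22,96),('plate c',-100,-35,10)]:
    print(nm,px(p,O+(x*d+y*n)/1000+[0,0,z/1000]).round(1))
E
```

```text
time: 26.5
position: [0.5106, 0.0311, 0.1427]
tool_rot: [0.995, -0.097, -0.008, 0.0]
ft_force: [1.3, -0.4, 0.1]
grip_width: 0.087
turn total [ 0.03  0.18 -0.31] n 1
0.03 0.18 -0.31 -0.11 -0.07 -0.56
grip out [285.7 199.3]
grip in [255.4 200.1]
grip out far [285.8 241.4]
jaw face R [108.8 181.1]
plate c [271.4 146.3]
```

View pics/w13.png

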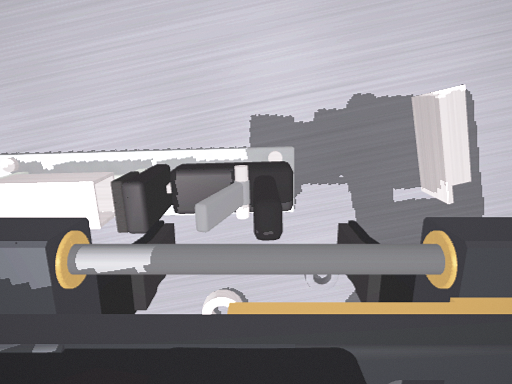

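The grip shows at cols 252–282 (predicted 255–286) with the grey trigger at (220,205). The clamp is therefore about 2 mm further along, as the wrist fit said, so I use origin (0.521,0.115).

```bash
python3 -m crank '.02 .18 -.3 -.06 -.1 0 -1; 0 0 0 -.02 -.04 0.1 -1; 0 0 0 0 0 0 -1'; python3 plan.py 0.5077 0.0361 0.073 -9.6 3
```

```text
time: 26.98
position: [0.5061, 0.0394, 0.1377]
tool_rot: [0.997, -0.081, -0.001, -0.0]
ft_force: [-0.0, -0.7, -0.5]
grip_width: 0.0871
turn total [0.   0.03 0.06] n 3
0.0 0.01 0.02 0.02 0.03 0.54
0.0 0.01 0.02 0.02 0.03 0.54
0.0 0.01 0.02 0.02 0.03 0.54
```

```bash
python3 -m crank '0 .01 .02 .03 .05 .5 -1; 0 0 .02 .02 .03 .5 -1; 0 0 0 .01 .02 .4 -1; 0 0 0 0 0 .1 -1'; python3 plan.py 0.5077 0.0361 0.073 -9.6 1;python3 - <<'E'
from h import *
p=shot('wrist','w14.png');ps=shot('scene')
cv2.imwrite('pics/s14c.png',cv2.resize(ps['img'][140:240,265:410],None,fx=5.5,fy=5.5,interpolation=2)[:,:,::-1])
E
```

```text
time: 27.48
position: [0.5092, 0.0355, 0.0771]
tool_rot: [0.997, -0.082, 0.001, 0.0]
ft_force: [-0.5, 0.0, 0.2]
grip_width: 0.0871
turn total [-0.   -0.02  0.04] n 1
0.0 -0.02 0.04 -0.04 -0.01 0.1
```

View pics/w14.png

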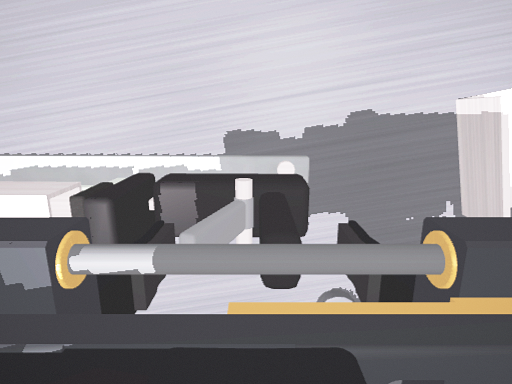

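View pics/s14c.png

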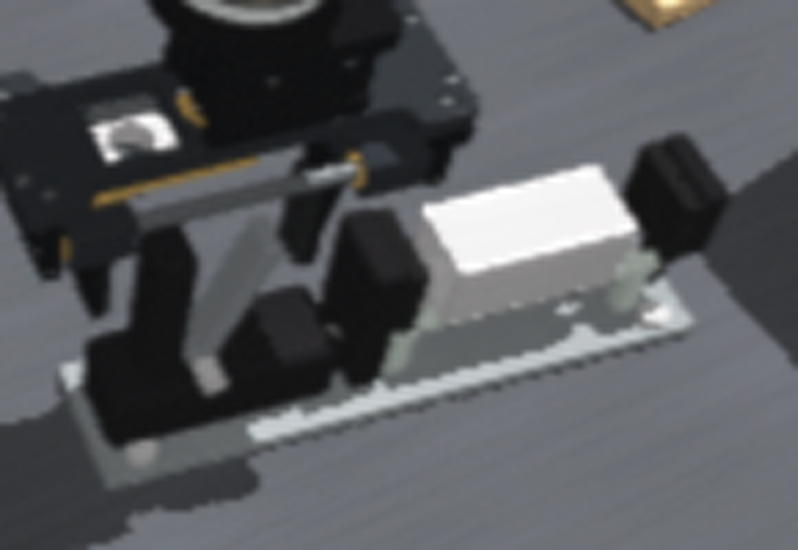

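The fingers straddle the grip and trigger: scene crop finger tips at (95,290) and (305,230), trigger between them at (255,245). First squeeze.

```bash
python3 -m crank '0 0 0 -.02 .04 .1 .4; 0 0 0 0 .04 0 .4; 0 0 0 0 .03 0 .4; 0 0 0 0 0 0 .4; 0 0 0 0 0 0 .4' 35; python3 -m crank '0 0 0 0 0 0 .4; 0 0 0 0 0 0 .4'
python3 - <<'E'
from h import *
ps=shot('scene')
cv2.imwrite('pics/s15c.png',cv2.resize(ps['img'][140:240,265:410],None,fx=5.5,fy=5.5,interpolation=2)[:,:,::-1])
E
```

```text
time: 28.2
position: [0.5096, 0.0368, 0.0769]
tool_rot: [0.997, -0.083, 0.004, -0.004]
ft_force: [-3.8, -30.1, -9.5]
grip_width: 0.0451
time: 28.45
position: [0.5085, 0.0312, 0.0766]
tool_rot: [0.997, -0.082, 0.003, -0.0]
ft_force: [2.3, 10.5, -2.8]
grip_width: 0.0354
```

View pics/s15c.png

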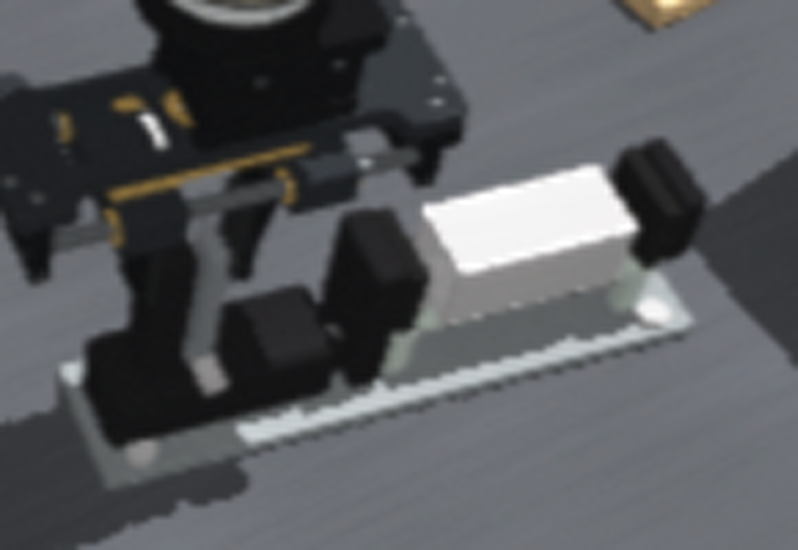

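The trigger goes upright at opening 35 mm, and the jaw advanced to (660,195). Release and repeat.

```bash
python3 -m crank '0 0 0 0 -.06 0 -1; 0 0 0 0 -.05 0 -1; 0 0 0 0 -.04 0 -1; 0 0 0 0 0 0 -1; 0 0 0 0 0 0 -1'; python3 -m crank '0 0 0 0 0 0 -1';python3 plan.py 0.5077 0.0361 0.075 -9.6 1
```

```text
time: 29.12
position: [0.5099, 0.0386, 0.0772]
tool_rot: [0.997, -0.08, 0.004, 0.0]
ft_force: [-0.3, 0.0, -1.1]
grip_width: 0.0773
time: 29.25
position: [0.5101, 0.0384, 0.0774]
tool_rot: [0.997, -0.08, 0.004, 0.0]
ft_force: [-0.9, 0.3, 0.0]
grip_width: 0.0843
turn total [ 0.   -0.1   0.08] n 1
0.0 -0.1 0.08 -0.05 0.07 0.06
```

```bash
python3 -m crank '0 -.08 .06 -.03 .05 .04 .4; 0 0 0 0 .07 0 .4; 0 0 0 0 .07 0 .4; 0 0 0 0 .02 0 .4; 0 0 0 0 0 0 .4'; python3 -m crank '0 0 0 0 0 0 .4; 0 0 0 0 0 0 .4'; python3 -m crank '0 0 0 0 -.06 0 -1; 0 0 0 0 -.05 0 -1; 0 0 0 0 -.02 0 -1; 0 0 0 0 0 0 -1; 0 0 0 0 0 0 -1'; python3 -m crank '0 0 0 0 0 0 -1';python3 plan.py 0.5077 0.0361 0.075 -9.6 1;python3 - <<'E'
from h import *
ps=shot('scene')
cv2.imwrite('pics/s16c.png',cv2.resize(ps['img'][140:240,265:410],None,fx=5.5,fy=5.5,interpolation=2)[:,:,::-1])
E
```

```text
time: 29.88
position: [0.5085, 0.037, 0.0783]
tool_rot: [0.996, -0.086, 0.002, -0.006]
ft_force: [-4.5, -23.2, -5.3]
grip_width: 0.0454
time: 30.12
position: [0.5074, 0.0316, 0.0781]
tool_rot: [0.996, -0.085, 0.001, -0.002]
ft_force: [2.9, 11.1, 2.0]
grip_width: 0.0354
time: 30.75
position: [0.508, 0.0375, 0.0774]
tool_rot: [0.996, -0.085, 0.0, -0.002]
ft_force: [-0.1, -0.2, -0.9]
grip_width: 0.0775
time: 30.88
position: [0.5081, 0.0372, 0.0775]
tool_rot: [0.996, -0.084, 0.0, -0.002]
ft_force: [0.0, 0.0, 0.4]
grip_width: 0.0839
turn total [-0.05 -0.   -0.02] n 1
-0.05 0.0 -0.02 0.0 0.03 0.06
```

View pics/s16c.png

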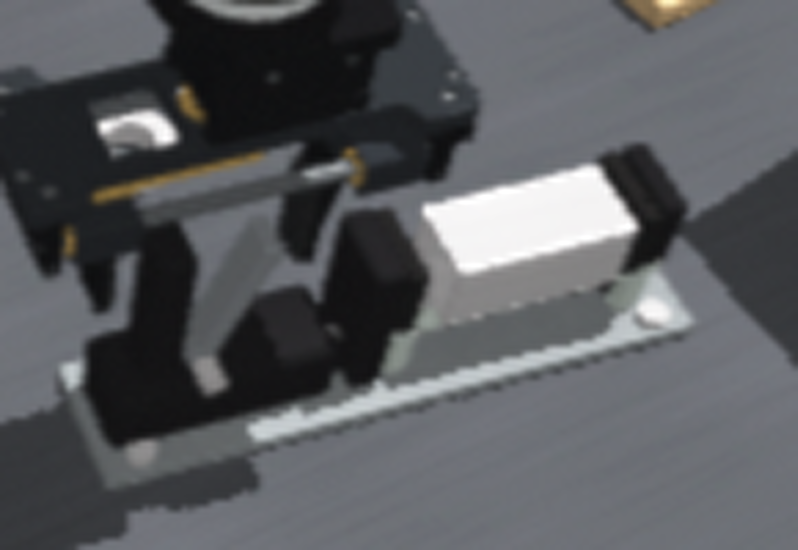

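The jaw is now at the tube's end and the trigger returned to its lean. Squeezes 3 and 4.

```bash
python3 -m crank '-.05 0 0 0 .05 .03 .4; 0 0 0 0 .07 0 .4; 0 0 0 0 .05 0 .4; 0 0 0 0 .02 0 .4; 0 0 0 0 0 0 .4'; python3 -m crank '0 0 0 0 0 0 .4; 0 0 0 0 0 0 .4'; python3 -m crank '0 0 0 0 -.06 0 -1; 0 0 0 0 -.05 0 -1; 0 0 0 0 -.02 0 -1; 0 0 0 0 0 0 -1; 0 0 0 0 0 0 -1'; python3 -m crank '0 0 0 0 0 0 -1'
```

```text
time: 31.55
position: [0.508, 0.0372, 0.0791]
tool_rot: [0.996, -0.087, 0.002, -0.006]
ft_force: [-4.7, -24.6, -5.5]
grip_width: 0.0451
time: 31.8
position: [0.5069, 0.0317, 0.0788]
tool_rot: [0.996, -0.085, 0.001, -0.002]
ft_force: [1.4, 10.4, 2.2]
grip_width: 0.0354
time: 32.42
position: [0.5075, 0.0378, 0.0783]
tool_rot: [0.996, -0.085, 0.001, -0.002]
ft_force: [0.4, -0.4, -0.1]
grip_width: 0.0774
time: 32.55
position: [0.5077, 0.0375, 0.0784]
tool_rot: [0.996, -0.085, 0.001, -0.002]
ft_force: [-0.1, 0.7, -0.8]
grip_width: 0.0837
```

```bash
python3 -m crank '0 0 0 0 .05 .03 .4; 0 0 0 0 .07 0 .4; 0 0 0 0 .05 0 .4; 0 0 0 0 .02 0 .4; 0 0 0 0 0 0 .4'; python3 -m crank '0 0 0 0 0 0 .4; 0 0 0 0 0 0 .4'; python3 -m crank '0 0 0 0 -.06 0 -1; 0 0 0 0 -.05 0 -1; 0 0 0 0 -.02 0 -1; 0 0 0 0 0 0 -1; 0 0 0 0 0 0 -1'; python3 -m crank '0 0 0 0 0 0 -1';python3 plan.py 0.5077 0.0361 0.075 -9.6 1;python3 - <<'E'
from h import *
ps=shot('scene')
cv2.imwrite('pics/s17c.png',cv2.resize(ps['img'][140:240,265:410],None,fx=5.5,fy=5.5,interpolation=2)[:,:,::-1])
E
```

```text
time: 33.17
position: [0.5075, 0.0375, 0.08]
tool_rot: [0.996, -0.088, 0.003, -0.009]
ft_force: [-4.1, -25.5, -6.3]
grip_width: 0.0455
time: 33.42
position: [0.5064, 0.032, 0.0797]
tool_rot: [0.996, -0.086, 0.001, -0.005]
ft_force: [1.3, 10.5, 1.6]
grip_width: 0.0355
time: 34.05
position: [0.5071, 0.0379, 0.0792]
tool_rot: [0.996, -0.086, 0.001, -0.005]
ft_force: [0.4, 1.3, -0.4]
grip_width: 0.0774
time: 34.17
position: [0.5071, 0.0376, 0.0793]
tool_rot: [0.996, -0.086, 0.001, -0.004]
ft_force: [-0.6, -0.3, -0.7]
grip_width: 0.0839
turn total [-0.1  -0.02 -0.05] n 1
-0.1 -0.02 -0.05 0.02 0.04 0.11
```

View pics/s17c.png

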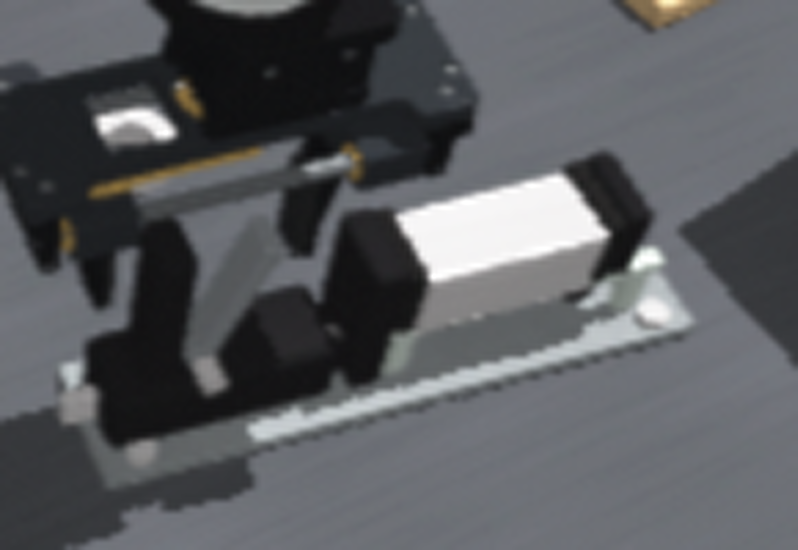

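The tube is at or nearly at the fixed jaw (crop (395,225)–(425,300)). I'll do three more squeezes to be sure of full grip, easing the pose down and level a little.

```bash
python3 -m crank '-.1 0 -.05 0 .05 .11 .4; 0 0 0 0 .07 0.02 .4; 0 0 0 0 .05 0 .4; 0 0 0 0 .02 0 .4; 0 0 0 0 0 0 .4'; python3 -m crank '0 0 0 0 0 0 .4; 0 0 0 0 0 0 .4'; python3 -m crank '0 0 0 0 -.06 0 -1; 0 0 0 0 -.05 0 -1; 0 0 0 0 -.02 0 -1; 0 0 0 0 0 0 -1; 0 0 0 0 0 0 -1'; python3 -m crank '0 0 0 0 0 0 -1'
```

```text
time: 34.85
position: [0.507, 0.0375, 0.0762]
tool_rot: [0.996, -0.086, 0.002, -0.006]
ft_force: [-5.9, -35.5, -4.0]
grip_width: 0.0457
time: 35.1
position: [0.5059, 0.0318, 0.0759]
tool_rot: [0.996, -0.084, 0.001, -0.002]
ft_force: [1.1, 11.0, 3.2]
grip_width: 0.0355
time: 35.72
position: [0.5063, 0.038, 0.0751]
tool_rot: [0.996, -0.084, 0.001, -0.002]
ft_force: [0.2, 1.0, -0.6]
grip_width: 0.0776
time: 35.85
position: [0.5064, 0.0378, 0.0751]
tool_rot: [0.997, -0.084, 0.001, -0.002]
ft_force: [-0.6, -0.3, 0.6]
grip_width: 0.0838
```

```bash
python3 -m crank '0 0 0 0 .05 .05 .4; 0 0 0 0 .07 0 .4; 0 0 0 0 .05 0 .4; 0 0 0 0 .02 0 .4; 0 0 0 0 0 0 .4'; python3 -m crank '0 0 0 0 0 0 .4; 0 0 0 0 0 0 .4'; python3 -m crank '0 0 0 0 -.06 0 -1; 0 0 0 0 -.05 0 -1; 0 0 0 0 -.02 0 -1; 0 0 0 0 0 0 -1; 0 0 0 0 0 0 -1'; python3 -m crank '0 0 0 0 0 0 -1'
```

```text
time: 36.48
position: [0.5061, 0.0378, 0.0754]
tool_rot: [0.996, -0.087, 0.002, -0.008]
ft_force: [-6.0, -31.7, -5.9]
grip_width: 0.0457
time: 36.72
position: [0.505, 0.0322, 0.0751]
tool_rot: [0.996, -0.085, 0.001, -0.004]
ft_force: [2.5, 12.6, 2.1]
grip_width: 0.0357
time: 37.35
position: [0.5056, 0.038, 0.0745]
tool_rot: [0.996, -0.085, 0.001, -0.004]
ft_force: [-0.4, 1.1, -1.2]
grip_width: 0.0774
time: 37.48
position: [0.5057, 0.0377, 0.0746]
tool_rot: [0.996, -0.085, 0.001, -0.004]
ft_force: [-0.6, 0.2, -0.8]
grip_width: 0.0839
```

```bash
python3 -m crank '0 0 0 0 .05 .05 .4; 0 0 0 0 .07 0 .4; 0 0 0 0 .05 0 .4; 0 0 0 0 .02 0 .4; 0 0 0 0 0 0 .4'; python3 -m crank '0 0 0 0 0 0 .4; 0 0 0 0 0 0 .4'; python3 -m crank '0 0 0 0 -.06 0 -1; 0 0 0 0 -.05 0 -1; 0 0 0 0 -.02 0 -1; 0 0 0 0 0 0 -1; 0 0 0 0 0 0 -1'; python3 -m crank '0 0 0 0 0 0 -1';python3 - <<'E'
from h import *
ps=shot('scene')
cv2.imwrite('pics/s18c.png',cv2.resize(ps['img'][140:240,265:410],None,fx=5.5,fy=5.5,interpolation=2)[:,:,::-1])
E
```

```text
time: 38.1
position: [0.5056, 0.0381, 0.075]
tool_rot: [0.996, -0.088, 0.003, -0.011]
ft_force: [-4.7, -32.2, -6.1]
grip_width: 0.0456
time: 38.35
position: [0.5044, 0.0325, 0.0746]
tool_rot: [0.996, -0.086, 0.002, -0.007]
ft_force: [1.4, 11.3, 2.9]
grip_width: 0.0353
time: 38.98
position: [0.505, 0.0385, 0.0741]
tool_rot: [0.996, -0.086, 0.001, -0.007]
ft_force: [-0.1, 0.8, -0.9]
grip_width: 0.0778
time: 39.1
position: [0.5052, 0.0382, 0.0742]
tool_rot: [0.996, -0.085, 0.001, -0.007]
ft_force: [0.6, -0.5, 0.2]
grip_width: 0.0838
```

View pics/s18c.png

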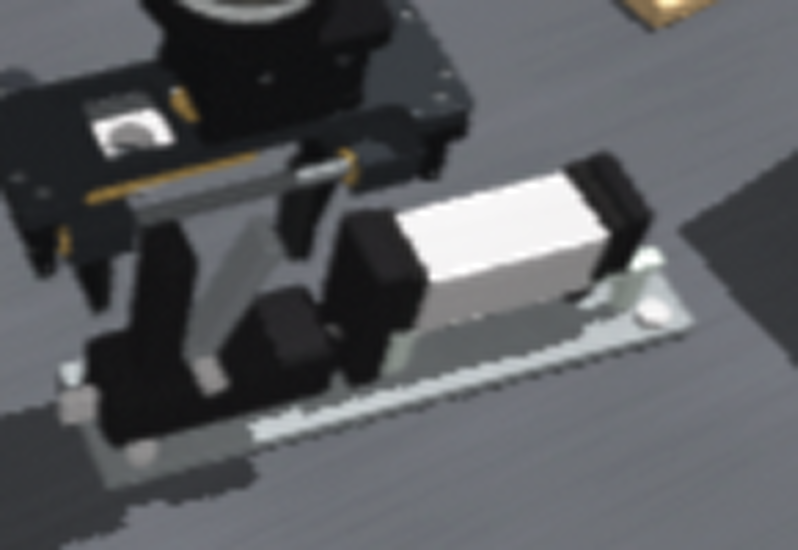

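Nothing moved over the last three full squeezes: the tube is clamped, and the trigger at (240,270) is back at its lean. I'll rise clear and check.

```bash
python3 -m crank '0 0 0 0 0 -.4 -1; 0 0 0 0 0 -.9 -1; 0 0 0 0 0 -1 -1; 0 0 0 0 0 -1 -1; 0 0 0 0 0 -.5 -1'; python3 -m crank '0 0 0 -.9 0 -.5 -1; 0 0 0 -.9 0 0 -1; 0 0 0 0 0 0 -1; 0 0 0 0 0 0 -1'
python3 - <<'E'
from h import *
ps=shot('scene');c=ps['img'][140:240,265:410]
cv2.imwrite('pics/s19c.png',cv2.resize(c,None,fx=5.5,fy=5.5,interpolation=2)[:,:,::-1])
q=shot('wrist','w19.png')
for b in spotter.boxes_of('tube',ps)[:3]+spotter.boxes_of('jaw',ps)[:1]: print(b['score'],w(ps,b['at']))
E
```

```text
time: 39.78
position: [0.5032, 0.0348, 0.2293]
tool_rot: [0.996, -0.086, -0.001, -0.006]
ft_force: [-0.0, -0.0, -0.2]
grip_width: 0.0869
time: 40.28
position: [0.4331, 0.0456, 0.2531]
tool_rot: [0.996, -0.086, 0.003, -0.005]
ft_force: [0.7, -0.0, 0.3]
grip_width: 0.0863
0.86 [0.54424029 0.19100929 0.08329935]
0.81 [ 0.34782932 -0.14623139  0.04019027]
0.77 [ 0.4059438  -0.26742716  0.03844845]
0.83 [0.54446532 0.24231705 0.08787672]
```

View pics/s19c.png

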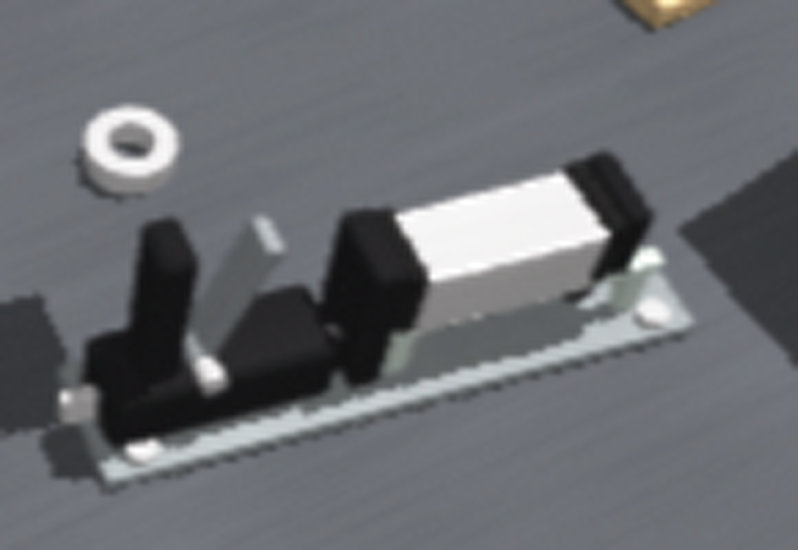

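View pics/w19.png

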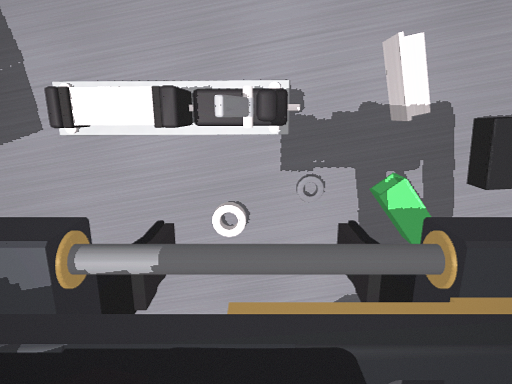

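Both views show the tube tight between the jaws and in line with the rails (scene crop 400–605, wrist cols 72–155). The trigger is back at its lean and the gripper is clear. Handing in.

```bash
python3 -c "
from rig import robot
print(robot.hand_in())"
```

```text
the job is handed in; nothing more can be done
None
```

I laid the short steel tube on the clamp's rails, let go of it, and squeezed the trigger seven times. I released the trigger, backed away and handed in at about 40 s. No verdict was reported.

**Grasping:** the first few attempts to pick up the tube closed above it. The fingertips sit about 33 mm short of the reported TCP, which disagrees with the tool description. I first misread this as the fingers going through the walls. After allowing for the offset, I got a firm 40 mm grip, and the tube had not moved in the meantime.

**Last checks:**
- The scene and wrist pictures show the tube in line with the rails and tight between both jaws.
- The last three full squeezes moved nothing.
- The trigger is back at its released lean.
- The gripper is clear of everything, and the force on it reads about zero.

**Not checked or not in agreement:**
- I could not measure the clamping force itself. I infer it from the three extra squeezes.
- The top camera placed the clamp up to about 7 mm from where the wrist camera did. I mostly used the wrist fit, and the view over the grip bore it out.

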